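# Lock the magnifier arm on its stand with a snap ring

### The arm

A 6-joint arm with a two-finger parallel gripper is mounted at the origin on the work surface. World frame = base frame: x ahead of the robot, y to its left, z up, the work surface at z = 0. Lengths are in m, angles in rad, forces in N, time in s.
With the tool pointing down it reaches from about 0.375 to 0.975 m from the base axis. Payload 3.8 kg.
Tool frame: the origin (TCP) lies midway between the tips of the shut fingers; the grasp point (between the pads) lies 19 mm behind it; z points along the fingers, y is the direction in which the jaws open and shut (so a half turn about z gives the same grasp; the last joint's range is limited). The gripper opens to 85 mm and grips with 20 to 120 N. Pads are 22 mm wide; open, the fingers measure 114 mm over their backs; the gripper's body (76 mm by 85 mm) begins 54 mm behind the grasp point. The pads swing forward as they close: fully open they stand 13 mm farther back than shut.
Start: joints at [1.258, 0.264, 1.604, -0, 1.274, -0.037], TCP at [0.184, 0.649, 0.231] pointing down, gripper open.
Joint ranges: [-2.63, 2.63], [-0.94, 2.18], [0.31, 2.57], [-1.31, 4.45], [0, 2.66], [-2.55, 2.55]. Speed limits (rad/s): [2.57, 2.57, 3.14, 3.14, 3.14, 3.14].

### API

Orientations are given as a rotation vector (axis times angle).
In Python, from workcell import bot gives the robot as it stands.
- The arm moves only by the tool drive_tool, never from a script. Its argument "steps" is a list of rows, each a list of 2 entries, a list of its own where there are three numbers: the shift along the tool's x, y, z in mm, then the turn about the tool's z in degrees. In form: [[[dx, dy, dz], twist], ...]. A call has 1 to 8 rows; each row shifts and turns the commanded pose from where the row before left it, along the tool's axes as they then stand; what a row does not reach is not made up. A row lasts 1/12 s, in which the tool goes at most 41.7 mm and 7.16 degrees, less where a joint would pass 70% of its speed; a pose out of reach is approached as far as the arm can. A call is refused whole if a number of a shift passes 41.7 or a number of a turn 7.16, either way. A call with a gripper value outside its range is refused whole. "jaw" is the opening, from 0 (shut) to 1 (fully open), set as the call begins (left out, the last holds). The fingers move at their own pace and stop on an object; "force" is the grip in N (left out, the last holds). Time passes only in rows, so rows that do not move let the fingers close. It gives the time, the measured TCP pose, the force and the opening at its end, in the units of the state.
- bot.read_state(): the state, without advancing time (a new reading comes with each control period).
- bot.read_camera(name): name is "scene" or "top" or "wrist"; returns the picture (384x512x3 uint8, red, green, blue); there is no depth.
- bot.camera_info(name): a dict with "fx", "fy", "cx", "cy" (pixels), "position" and "attitude" of the camera in the world. Camera axes: x right, y down, z forward; pixel columns grow to the right and rows downward; lengths in m; the calibration is good to about 2 mm. A picture is of the moment at which its call begins: read the wrist's pose just before it. camera_info takes no time and is no camera call; for the wrist camera it gives the pose at the moment of the call.
- bot.finish_job(): hands the job in, once; it reports no verdict.
The state is a dict: "time": time; "q": joint angles; "joint_vel": joint speeds; "joint_torque": joint torques, N m; "tool_pos": TCP position; "tcp_rot": TCP orientation; "wrist_force": force on the tool from outside, world axes, zero at the start; "torque": the same for the moment, N m; "width": opening from 0.0 (shut) to 1.0 (fully open).
Only numpy, scipy, OpenCV 4.12 (cv2) and the standard library are available. Lean on these libraries where they do the work, as an engineer would, in place of code of your own. Each camera call takes 0.05 s, during which the arm holds its last target.

### The job

At the dressing table, lock the magnifier arm onto its stand: with the spreading pliers, spread the snap ring that waits on top of the spindle, push it with the hub under it down over the thick land, pressing firmly but gently (never more than 30 N), and let it contract into the groove so that it holds the sprung hub down. Then stand the pliers back upright on their own stand as they were, and leave the carton, the small box and the jar alone.

Things in the scene. Friction and masses are not known exactly. Their poses are not given: they have to be found in the camera images.
- groove (a point): Fixed magnifier stand: black base 110 mm wide, upright steel spindle. Point on the spindle's axis at the groove's lower edge, 60 mm above the table. Going up from it: groove 24 mm thick, 6.5 high; land 30 mm thick, 8 high (upper edge chamfered 1.5); pilot 24 mm thick, 15 high. Below the groove the spindle is 30 mm thick. z up.
- hub_top (a point): Aluminium hub, sliding down the spindle on a spring; carries the arm and the round lens (100 mm wide, centre 125 mm out along this frame's -y, its top 13 mm below the point). Point on the axis on the hub's flat top, 44 mm wide; before the work it is 8 mm above the groove's lower edge and covers the groove.
- hub (a joint): How far the hub is pushed down, m: 0 at rest, 0.008 at its stop, where its top is level with the groove's lower edge. Push needed about 5 N at first, 9 N at the stop. The ring in the groove keeps it near 0.0055.
- ring_center (a point): Dark steel snap ring, loose, 4 mm thick, 72 x 43 mm. It starts flat on the land, around the pilot, relaxed. Point at the centre of its bore, half-way up, fixed to the left (+y) jaw; x to the eyes, z up. Bore 26 mm between two cheeks at +y and -y. Two jaws on a stiff spring hinge 30 mm behind (-x): 4.5 N at each eye relaxed, 9 N spread. Relaxed it cannot pass the land.
- eye_left (a point): Ring's left eye, a U-shaped notch open to the right eye: 12 mm wide along x, its bottom 11 mm and its lips 8 mm from the ring's middle line. Point in the notch, 28 mm in front (+x) of the bore's centre and 8.5 mm to its left (+y), half-way up, on the left jaw.
- eye_right (a point): Ring's right eye: the mirror image, on the right (-y) jaw.
- ring_jaw (a joint): Angle between the ring's two jaws, rad: 0 relaxed; it passes the land from about 0.19; the pliers squeezed to their stop give about 0.26.
- pliers_grip (a point): Spreading pliers, loose, 0.15 kg, upright on their stand. Point on their axis at mid-height of the handles, 70 mm above the sleeve's rim. Handles: black upright plates 22 mm wide along x, 42 high, at +y and -y, 58 mm over their outer faces when free; grip from above across y. Squeezed to 32 mm (stop; 5 to 8 N plus the ring's force) the tips spread. Held at 55 mm they carry well.
- pliers_foot (a point): Same pliers: centre of the lower rim of their steel sleeve (bore 35, outside 46, 30 mm deep), which slips over pilot and land and pushes the ring's jaws down. Tips: two pins 5 mm thick, 28 mm in front (+x), 9.5 mm below the rim, 3.5 mm left and right of the middle when free. With sleeve and bore in line and x axes alike they stand between the eyes and move out into them.
- pliers_left (a joint): How far each handle is squeezed in and each tip moved out, m: 0 free, 0.013 at the stop.
- rest_top (a point): Fixed wooden stand of the pliers: point on its axis on the ledge (46 mm wide, 16 mm above the table) on which the sleeve's rim rests. A plug 29 mm thick, tapered at the top, goes on 24 mm up inside the sleeve; a foot 90 mm wide, 6 high, lies behind (-x). x points the way the tips hang, clear in front of the ledge.
- carton: Bystander: slim brown carton 26 x 125 x 24 mm lying; origin at the centre of its underside.
- small_box: Bystander: black box 55 x 40 x 25 mm; origin at the centre of its underside.
- jar: Bystander: white jar 48 mm wide, 45 mm high; origin at the centre of its underside.
There are look-alikes about, which are no part of the job. There is more than one size of the part that bears pliers_grip; the job needs the larger. Several things look just like the part that bears rest_top: the one meant starts nearest to the robot's base.

How it is judged:
On the way, in this order (a step that is already met when the one before it is completed fails the run):
1. the ring is spread by the pliers' tips, still above the land (value of joint ring_jaw above 0.19 rad and contact force between pliers and ring above 1 N and z of eye_left in the frame of groove above 0.01 m), for 0.1 s.
2. the spread ring has pushed the hub down past the groove (value of joint ring_jaw above 0.12 rad and value of joint hub above 0.0055 m), for 0.05 s.
3. the ring has contracted into the groove (value of joint ring_jaw below 0.04 rad and z of ring_center in the frame of groove between 0 and 0.0065 m), for 0.2 s.
At the end, for the whole second after the job is handed in: Ring relaxed (angle under 0.04 rad), level within 0.1 rad, centred within 4 mm and in the groove (mid-height 0 to 6.5 mm above its lower edge), hub held at least 4 mm down; pliers upright within 0.1 rad on their stand, rim within 6 mm of the ledge's centre; both at rest (all of step 3 and horizontal distance between ring_center and groove below 0.004 m and angle between each of ring_center, pliers_grip's own z axis and vertical below 0.1 rad and value of joint hub above 0.004 m and distance between pliers_foot and rest_top below 0.006 m and linear speed of each of ring, pliers below 0.02 m/s); the robot touches nothing.
It fails at once if the ring is pressed on the hub or spindle with more than 30 N (contact force between ring and stand above 30 N).
It fails at once if a bystander is moved by more than 20 mm (distance of any of carton, small_box, jar from where it was at the start of the episode above 0.02 m).
It also fails if it takes over 54 s, if anything falls off the work surface, if the arm or the gripper's body presses on something with over 40 N, if the wrist force passes 120 N, or if a joint passes its speed limit or range.

## Working session

There is one attempt and no reset: what is moved stays moved. The work goes in short steps, Python scripts to look and compute and a tool call to move; the robot and the scene stay as the last step left them, time stands still between calls to the robot, and variables do not carry over. Pictures are saved under pics/ and viewed, and the job is handed in when it is done.

Besides the shell and the picture viewer there is one more tool, called as a command line: name --argument value ..., lists and objects as JSON in quotes. drive_tool: Moves the arm, as the interface text tells. Its arguments: {"type":"object","properties":{"steps":{"type":"array","items":{"type":"array"}},"jaw":{"type":"number"},"force":{"type":"number"}},"required":["steps"]}

```bash
ls; mkdir -p pics
python3 - <<'E'
from workcell import bot
import cv2
s=bot.read_state(); print(s)
for n in ["scene","top","wrist"]:
    print(n,bot.camera_info(n))
    im=bot.read_camera(n); cv2.imwrite(f"pics/{n}0.png",cv2.resize(im[:,:,::-1],(800,600),interpolation=cv2.INTER_CUBIC)); cv2.imwrite(f"pics/{n}0r.png",im[:,:,::-1])
E
```

```text
pics
{'time': 0.0, 'q': array([ 1.25808072e+00,  2.64810815e-01,  1.60536946e+00, -7.53589443e-06,
        1.27366915e+00, -3.69377763e-02]), 'joint_vel': array([-0.00081177,  0.00087939,  0.00157033, -0.00133522, -0.00062028,
        0.00164162]), 'joint_torque': array([-1.08584380e-03, -5.15105438e+01, -3.67321265e+01, -1.87051201e-04,
        1.25105929e-02,  5.86309774e-07]), 'tool_pos': array([0.18360675, 0.64880132, 0.2299256 ]), 'tcp_rot': array([-0.43176268, -3.11139061,  0.00349243]), 'wrist_force': array([0.16528008, 0.12902993, 0.4287059 ]), 'torque': array([ 0.01816093, -0.03380393,  0.00913544]), 'width': 1.0020041311411385}
scene {'fx': 386.84161473327003, 'fy': 386.84161473327003, 'cx': 250.89253549176578, 'cy': 189.17984511837835, 'position': array([1.12391898, 0.49709561, 0.77059588]), 'attitude': array([-1.06960409, -2.33884241,  1.11057549])}
top {'fx': 366.37141615583846, 'fy': 366.37141615583846, 'cx': 261.44987547972045, 'cy': 193.65038072207594, 'position': array([ 0.46197404, -0.04259551,  0.85504052]), 'attitude': array([-2.15478961,  2.18041004, -0.0832547 ])}
wrist {'fx': 290.1414716915203, 'fy': 290.1414716915203, 'cx': 255.19048943548472, 'cy': 189.44865033648497, 'position': array([0.10446788, 0.67184537, 0.37228854]), 'attitude': array([2.2850881 , 1.72878862, 0.28300594])}
```

View pics/scene0.png

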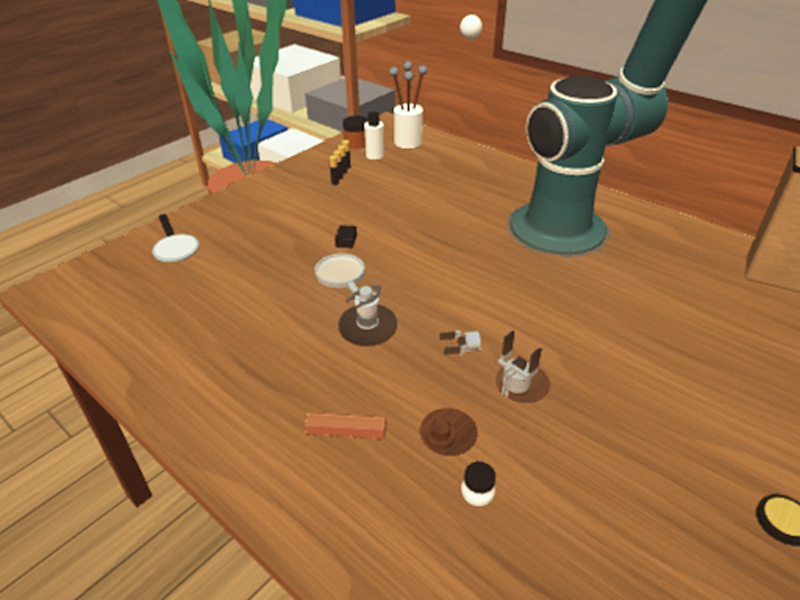

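View pics/top0.png

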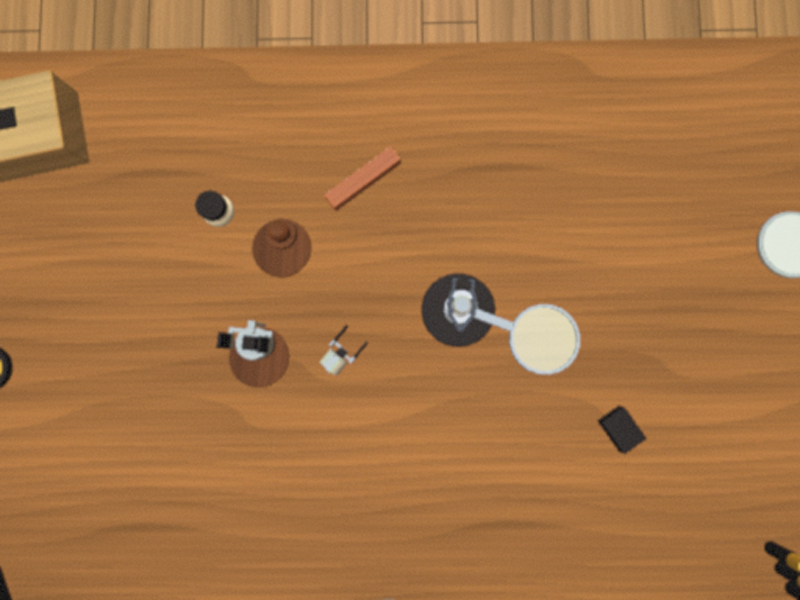

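View pics/wrist0.png

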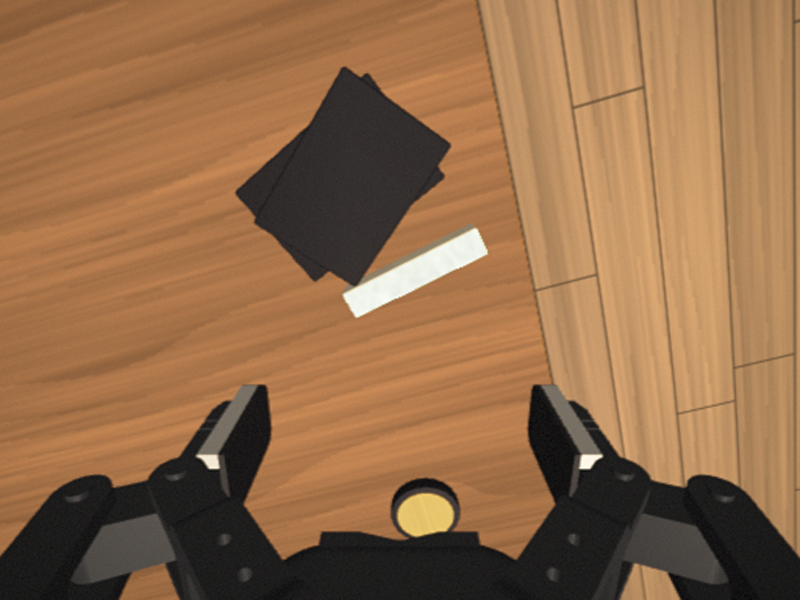

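```bash
cat > h.py <<'E'
import numpy as np, cv2
from scipy.spatial.transform import Rotation as R
from workcell import bot
def ray(ci,u,v):
    d=R.from_rotvec(ci['attitude']).as_matrix()@np.array([(u-ci['cx'])/ci['fx'],(v-ci['cy'])/ci['fy'],1]); return np.array(ci['position']),d
def onz(ci,u,v,z):
    p,d=ray(ci,u,v); return p+d*(z-p[2])/d[2]
def proj(ci,P):
    q=R.from_rotvec(ci['attitude']).as_matrix().T@(np.array(P)-ci['position']); return np.array([ci['fx']*q[0]/q[2]+ci['cx'],ci['fy']*q[1]/q[2]+ci['cy']])
def tri(obs):
    A=np.zeros((3,3));b=np.zeros(3)
    for ci,u,v in obs:
        p,d=ray(ci,u,v);d/=np.linalg.norm(d);M=np.eye(3)-np.outer(d,d);A+=M;b+=M@p
    return np.linalg.solve(A,b)
def crop(im,x0,y0,w,h,s,f):
    c=cv2.resize(im[y0:y0+h,x0:x0+w],None,fx=s,fy=s,interpolation=cv2.INTER_CUBIC); cv2.imwrite(f,c)
E
python3 - <<'E'
from h import *
t=cv2.imread('pics/top0r.png'); s=cv2.imread('pics/scene0r.png')
crop(t,130,130,200,130,4,'pics/tc.png'); crop(s,200,170,180,130,4,'pics/sc.png')
E
```

```text
(no output)
```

View pics/tc.png

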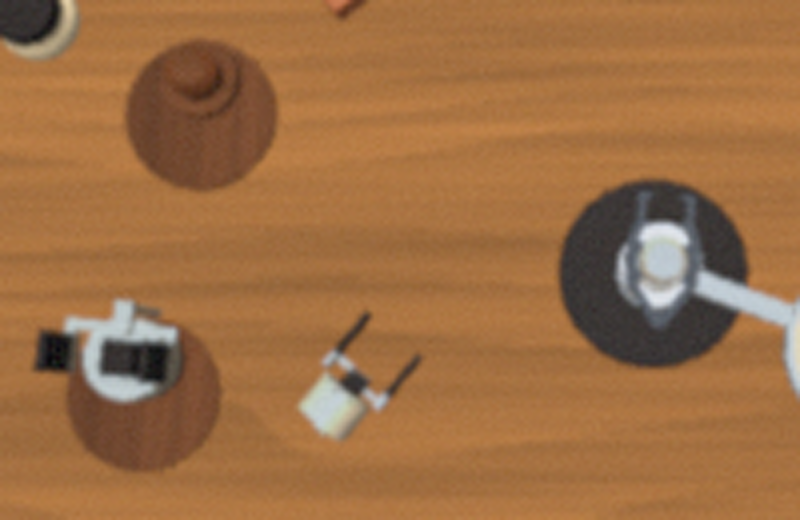

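View pics/sc.png

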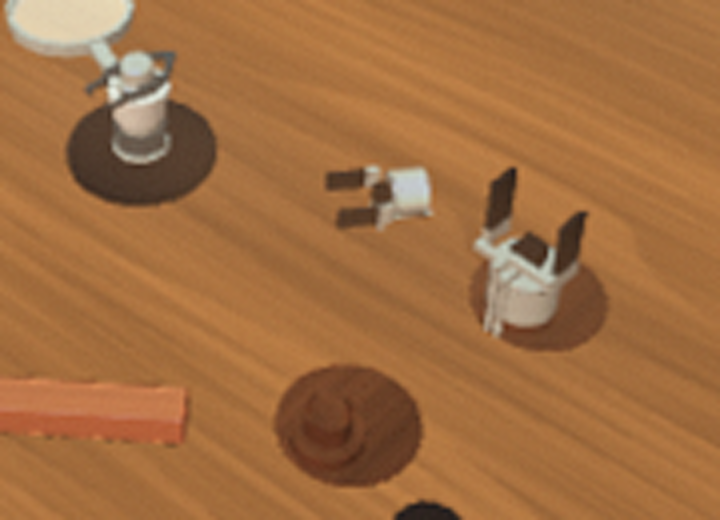

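Run:
```python
from h import *
s=bot.read_state(); print(R.from_rotvec(s['tcp_rot']).as_matrix().round(3))
t=bot.camera_info('top'); c=bot.camera_info('scene')
T=lambda u,v:(130+u/4,130+v/4)
f=lambda n,u,v,z:print(n,onz(t,*T(u,v),z).round(4))
f('disc',143,395,.006); f('sleeve top',130,358,.046); f('handleL',55,350,.107); f('handleR',153,362,.107)
f('pilot top',664,258,.0895); f('ring eyeL',645,197,.0765); f('eyeR',690,197,.0765); f('ringback',657,322,.0765); f('base',653,272,.01)
print(onz(t,545*.64,340*.64,.055))
# scene
S=lambda u,v:(200+u/4,170+v/4)
print('pilot scene',onz(c,*S(137,62),.0895), 'handles', onz(c,*S(512,172),.107), onz(c,*S(580,215),.107))
w=bot.camera_info('wrist'); M=R.from_rotvec(s['tcp_rot']).as_matrix()
print('cam in tool',M.T@(w['position']-s['tool_pos'])); print((M.T@R.from_rotvec(w['attitude']).as_matrix()).round(3))
```

```text
[[-0.962  0.272 -0.001]
 [ 0.272  0.962 -0.002]
 [ 0.    -0.002 -1.   ]]
disc [0.461 0.192 0.006]
sleeve top [0.4815 0.1884 0.046 ]
handleL [0.4846 0.2096 0.107 ]
handleR [0.4779 0.1592 0.107 ]
pilot top [ 0.5295 -0.1041  0.0895]
ring eyeL [ 0.5635 -0.0957  0.0765]
eyeR [ 0.5632 -0.1197  0.0765]
ringback [ 0.4966 -0.1008  0.0765]
base [ 0.5285 -0.104   0.01  ]
[ 0.48075633 -0.2204577   0.055     ]
pilot scene [ 0.52986533 -0.10010127  0.0895    ] handles [0.47357947 0.16866858 0.107     ] [0.47937369 0.22044559 0.107     ]
cam in tool [ 0.08241996  0.00028579 -0.14221226]
[[-0.    -0.947 -0.322]
 [ 1.     0.    -0.   ]
 [ 0.    -0.322  0.947]]
```

```bash
cat >> h.py <<'E'
def plan(pos,yaw=None,s=None):
    """delta in tool axes (mm), twist deg (after)"""
    s=s or bot.read_state(); M=R.from_rotvec(s['tcp_rot']).as_matrix()
    d=M.T@(np.array(pos)-s['tool_pos'])*1000
    cy=np.degrees(np.arctan2(-M[0,1],M[1,1]))
    print('t',round(s['time'],2),'pos',(s['tool_pos']*1000).round(1),'yaw',cy.round(2),'w',round(s['width'],3),'F',s['wrist_force'].round(1),'tilt',M[:2,2].round(4))
    print('shift',d.round(1),'twist',None if yaw is None else round(cy-yaw,2))
    if yaw is not None:
        a=np.radians(yaw);N=np.array([[-np.cos(a),-np.sin(a),0],[-np.sin(a),np.cos(a),0],[0,0,-1]])
        print('shift if twisted first',(N.T@(np.array(pos)-s['tool_pos'])*1000).round(1))
E
python3 -c "
from h import *
plan([.4815,.189,.23],-7)"
```

```text
t 0.15 pos [183.6 648.9 230.2] yaw -15.8 w 1.002 F [ 0.3 -0.3  0.1] tilt [-0.0005 -0.0017]
shift [-411.8 -361.4    0.9] twist -8.8
shift if twisted first [-3.517e+02 -4.202e+02  2.000e-01]
```

drive_tool --steps '[[[0,0,0],-4.4],[[0,0,0],-4.4],[[-25,-30,0],0],[[-25,-30,0],0],[[-25,-30,0],0],[[-25,-30,0],0],[[-25,-30,0],0],[[-25,-30,0],0]]'

```text
time: 0.82
tool_pos: [0.3112, 0.4507, 0.2309]
tcp_rot: [-0.191, -3.136, 0.001]
wrist_force: [0.7, -0.1, 0.1]
width: 0.999
```

drive_tool --steps '[[[-25,-30,0],0],[[-25,-30,0],0],[[-25,-30,0],0],[[-25,-30,0],0],[[-25,-30,0],0],[[-25,-30,0],0],[[-25,-30,0],0],[[-25,-30,0],0]]'

```text
time: 1.48
tool_pos: [0.4804, 0.1881, 0.2312]
tcp_rot: [-0.192, -3.136, -0.0]
wrist_force: [0.3, -0.1, 0.0]
width: 1.0
```

Run:
```python
from h import *
plan([.4815,.189,.23],-7)
ci=bot.camera_info('wrist'); print(ci)
im=bot.read_camera('wrist')[:,:,::-1]; cv2.imwrite('pics/w1r.png',im); crop(im,0,0,512,384,1.5625,'pics/w1.png')
plan([.4815,.189,.23],-7)
```

```text
t 1.48 pos [480.4 188.1 231.2] yaw -7.0 w 1.0 F [ 0.3 -0.1  0. ] tilt [-0.  0.]
shift [-0.9  1.   1.2] twist 0.0
shift if twisted first [-0.9  1.   1.2]
{'fx': 290.1414716915203, 'fy': 290.1414716915203, 'cx': 255.19048943548472, 'cy': 189.44865033648497, 'position': array([0.39871316, 0.19834185, 0.37341022]), 'attitude': array([2.15650715, 1.9078818 , 0.31511892])}
t 1.53 pos [484.2 182.4 231.3] yaw -7.19 w 1.0 F [ 3.7 -3.7 -0.5] tilt [ 0.0033 -0.0051]
shift [3.5 6.2 1.2] twist -0.19
shift if twisted first [3.5 6.2 1.3]
```

View pics/w1.png

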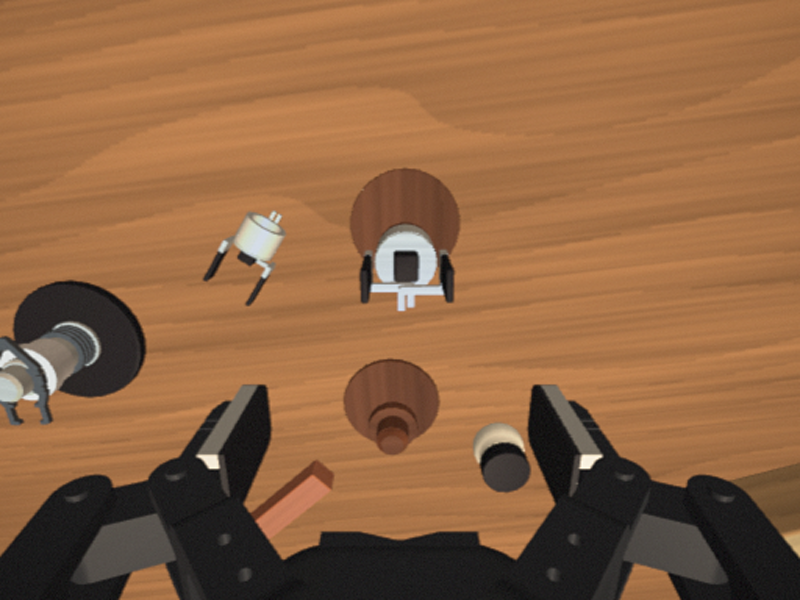

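Run:
```python
from h import *
im=cv2.imread('pics/w1r.png'); crop(im,205,100,110,115,5,'pics/w1c.png'); crop(im,0,170,110,110,5,'pics/w1d.png')
```

```text
(no output)
```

View pics/w1c.png

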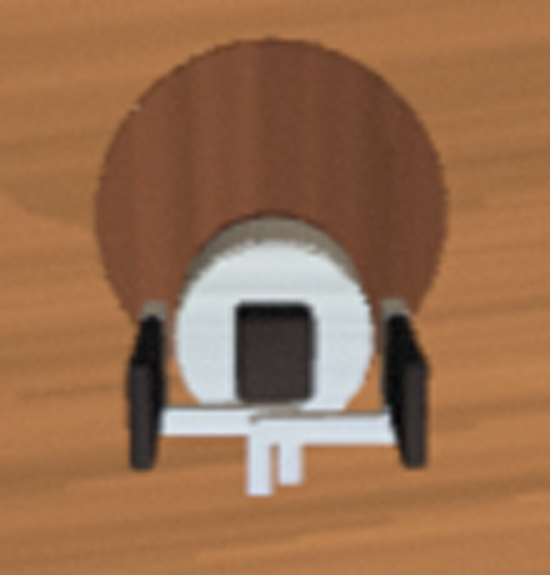

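```bash
cat > wci1.py <<'E'
import numpy as np
ci={'fx': 290.1414716915203, 'fy': 290.1414716915203, 'cx': 255.19048943548472, 'cy': 189.44865033648497, 'position': np.array([0.39871316, 0.19834185, 0.37341022]), 'attitude': np.array([2.15650715, 1.9078818 , 0.31511892])}
E
python3 - <<'E'
from h import *
from wci1 import ci
c=lambda u,v:(205+u/5,100+v/5)
for n,u,v,z in [('HL out top',127,415,.107),('HR out top',428,412,.107),('HLf',143,468,.107),('HLb',143,362,.107),('HRf',413,466,.107),('HRb',413,360,.107),('sleevecap',275,325,.046),('sl l',175,325,.046),('sl r',375,325,.046),('disc',271,203,.006)]:
    print(n,(onz(ci,*c(u,v),z)*1000).round(1))
t=bot.camera_info('top')
print(plan([.48,.188,.2],-7))
E
```

```text
HL out top [479.2 164.4 107. ]
HR out top [485.6 221.9 107. ]
HLf [490.3 165.8 107. ]
HLb [469.1 168.9 107. ]
HRf [496.3 218.1 107. ]
HRb [475.  219.9 107. ]
sleevecap [480.1 193.9  46. ]
sl l [477.3 170.9  46. ]
sl r [483.  216.9  46. ]
disc [458.5 196.    6. ]
t 1.53 pos [484.2 182.4 231.3] yaw -7.19 w 1.0 F [ 3.7 -3.7 -0.5] tilt [ 0.0033 -0.0051]
shift [ 5.   5.1 31.2] twist -0.19
shift if twisted first [ 4.8  5.  31.3]
None
```

View pics/w1d.png

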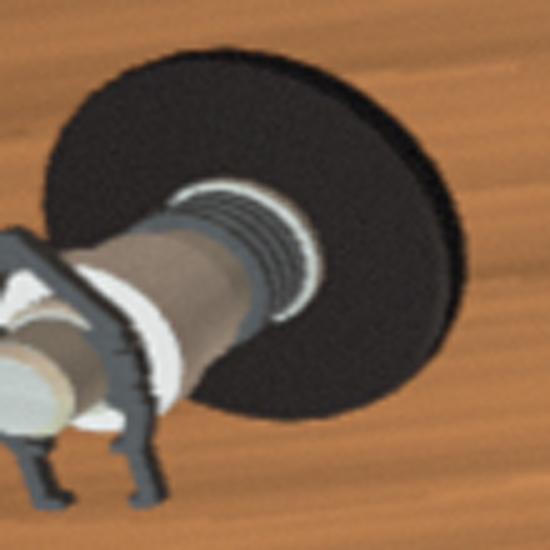

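drive_tool --steps '[[[0.8,5,20],-0.5],[[0,5,20],0],[[0,0,20],0],[[0,0,0],0],[[0,0,0],0],[[0,0,0],0]]'

```text
time: 2.03
tool_pos: [0.4807, 0.2003, 0.1721]
tcp_rot: [0.178, 3.136, 0.0]
wrist_force: [0.5, 0.2, 0.9]
width: 1.002
```

```bash
cat > snap.py <<'E'
import sys,json
from h import *
n=sys.argv[1]; cam=sys.argv[2] if len(sys.argv)>2 else 'wrist'
ci=bot.camera_info(cam); s=bot.read_state(); print('vel',np.abs(s['joint_vel']).max().round(4))
plan(s['tool_pos'],-6.4,s)
im=bot.read_camera(cam)[:,:,::-1]; cv2.imwrite(f'pics/{n}r.png',im)
json.dump({k:(v.tolist() if hasattr(v,'tolist') else v) for k,v in ci.items()},open(f'pics/{n}.json','w'))
if len(sys.argv)>3: x,y,w,h,sc=map(int,sys.argv[3:8]); crop(im,x,y,w,h,sc,f'pics/{n}.png')
else: crop(im,0,0,512,384,1.5625,f'pics/{n}.png')
E
python3 snap.py w2
```

```text
vel 0.0184
t 2.03 pos [480.7 200.3 172.1] yaw -6.49 w 1.002 F [0.5 0.2 0.9] tilt [0.0006 0.0002]
shift [0. 0. 0.] twist -0.09
shift if twisted first [0. 0. 0.]
```

View pics/w2.png

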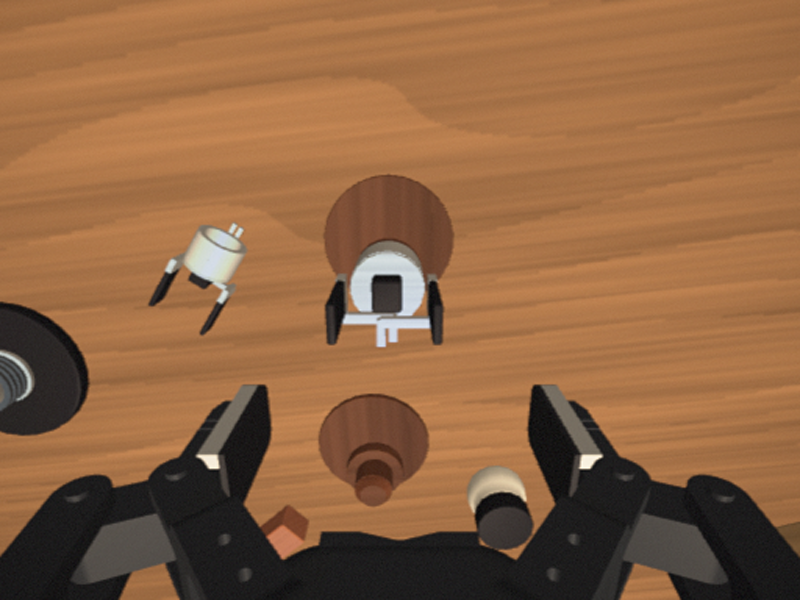

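Run:
```python
from h import *
im=cv2.imread('pics/w2r.png'); crop(im,190,100,120,130,5,'pics/w2c.png')
```

```text
(no output)
```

View pics/w2c.png

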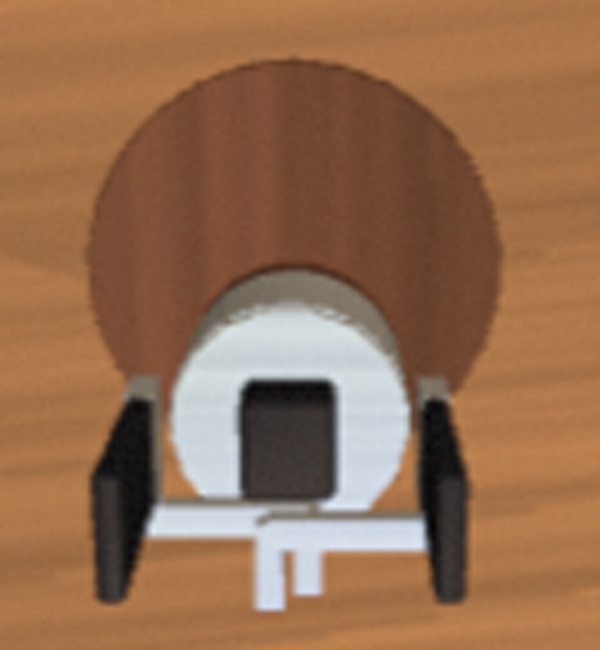

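```bash
cat > pt.py <<'E'
from h import *
import json
def P(n,x0,y0,s):
    ci=json.load(open(f'pics/{n}.json')); ci={k:np.array(v) for k,v in ci.items()}
    return lambda u,v,z:(onz(ci,x0+u/s,y0+v/s,z)*1000).round(1)
E
python3 - <<'E'
from pt import *
f=P('w2',190,100,5)
for a in [('HLo',93,537,.107),('HRo',468,536,.107),('HLf',109,602,.107),('HLb',109,472,.107),('HRf',453,602,.107),('HRb',453,470,.107),('sl l',172,410,.046),('sl r',410,410,.046),('sl top',290,303,.046),('disc l',88,255,.006),('disc r',502,255,.006),('disc top',295,58,.006)]: print(a[0],f(*a[1:]))
plan([.4815,.1935,.172],-6.4)
E
```

```text
HLo [479.4 164.4 107. ]
HRo [485.7 221.9 107. ]
HLf [490.5 165.1 107. ]
HLb [469.1 168.6 107. ]
HRf [496.6 218.7 107. ]
HRb [474.7 220.5 107. ]
sl l [478.6 170.7  46. ]
sl r [483.8 216.5  46. ]
sl top [460.2 195.9  46. ]
disc l [454. 152.   6.]
disc r [464.  240.4   6. ]
disc top [418.3 201.1   6. ]
t 2.08 pos [481.2 200.5 172.7] yaw -6.49 w 1.006 F [-0.6  0.5  0.8] tilt [0.0019 0.0007]
shift [-1.1 -6.9  0.7] twist -0.09
shift if twisted first [-1.1 -6.9  0.7]
```

Run:
```python
from pt import *
plan([.4824,.1932,.100],-6.3)
```

```text
t 2.08 pos [481.2 200.5 172.7] yaw -6.49 w 1.006 F [-0.6  0.5  0.8] tilt [0.0019 0.0007]
shift [-1.9 -7.1 72.7] twist -0.19
shift if twisted first [-2.  -7.1 72.7]
```

drive_tool --steps '[[[-1,-4,10],-0.2],[[-1,-3,15],0],[[0,0,15],0],[[0,0,0],0],[[0,0,0],0],[[0,0,0],0]]'

```text
time: 2.58
tool_pos: [0.4822, 0.193, 0.1322]
tcp_rot: [0.172, 3.136, 0.001]
wrist_force: [0.5, 0.3, -0.3]
width: 1.002
```

```bash
python3 snap.py w3; python3 -c "
from h import *
plan([.4824,.1932,.0625],-6.3)"
```

```text
vel 0.0124
t 2.58 pos [482.2 193.  132.2] yaw -6.29 w 1.002 F [ 0.5  0.3 -0.3] tilt [0.0013 0.0004]
shift [0. 0. 0.] twist 0.11
shift if twisted first [0. 0. 0.]
t 2.63 pos [482.5 193.1 132.6] yaw -6.3 w 1.005 F [-0.4 -0.1  0.2] tilt [0.002  0.0007]
shift [ 0.3  0.  70.1] twist 0.0
shift if twisted first [ 0.1  0.1 70.1]
```

View pics/w3.png

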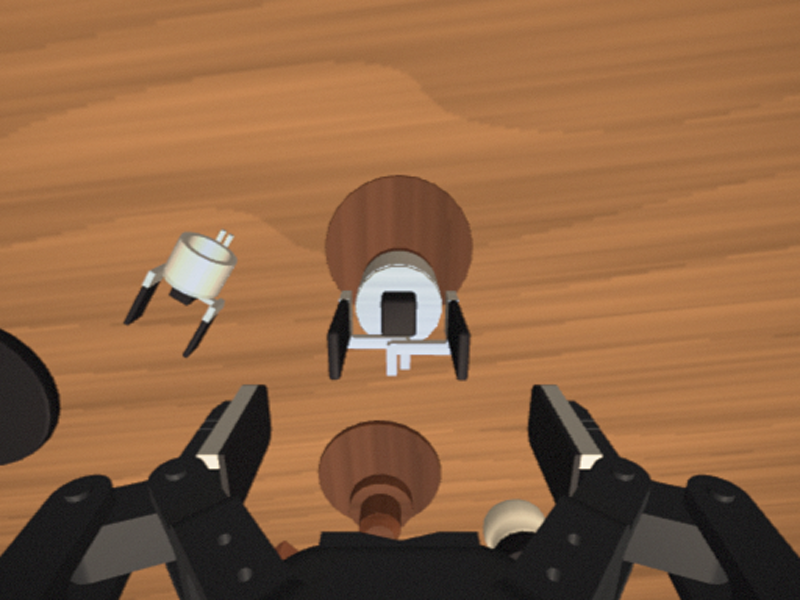

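drive_tool --steps '[[[0,0,20],0],[[0,0,20],0],[[0,0,20],0],[[0,0,10],0],[[0,0,0],0],[[0,0,0],0]]'

```text
time: 3.13
tool_pos: [0.4818, 0.1929, 0.0617]
tcp_rot: [-0.173, -3.137, 0.0]
wrist_force: [-0.1, 0.6, 1.0]
width: 1.0
```

```bash
python3 snap.py w4; python3 snap.py s4 scene 290 190 120 100 6
```

```text
vel 0.0213
t 3.13 pos [481.8 192.9  61.7] yaw -6.3 w 1.0 F [-0.1  0.6  1. ] tilt [-0.0001 -0.    ]
shift [0. 0. 0.] twist 0.1
shift if twisted first [0. 0. 0.]
vel 0.0117
t 3.18 pos [482.5 193.2  62.4] yaw -6.3 w 0.998 F [1.4 0.1 0.1] tilt [0.0016 0.0005]
shift [0. 0. 0.] twist 0.1
shift if twisted first [0. 0. 0.]
```

View pics/w4.png

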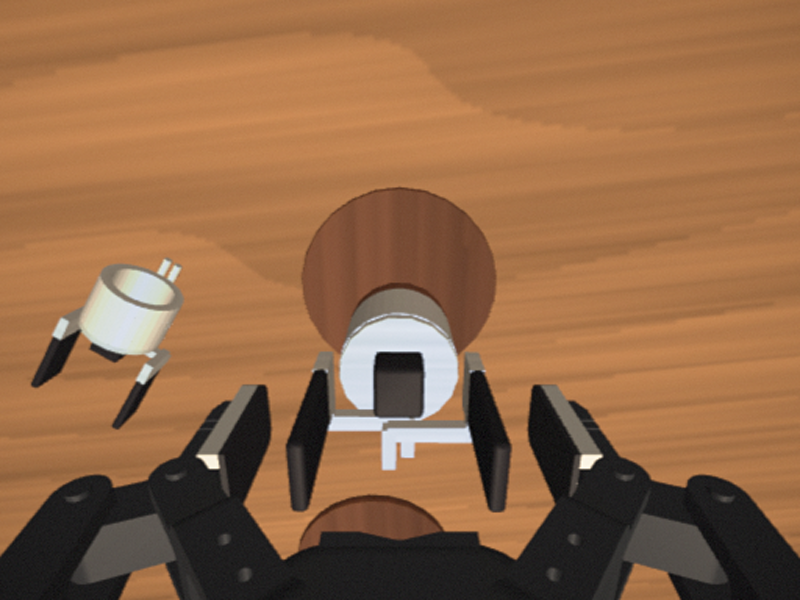

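View pics/s4.png

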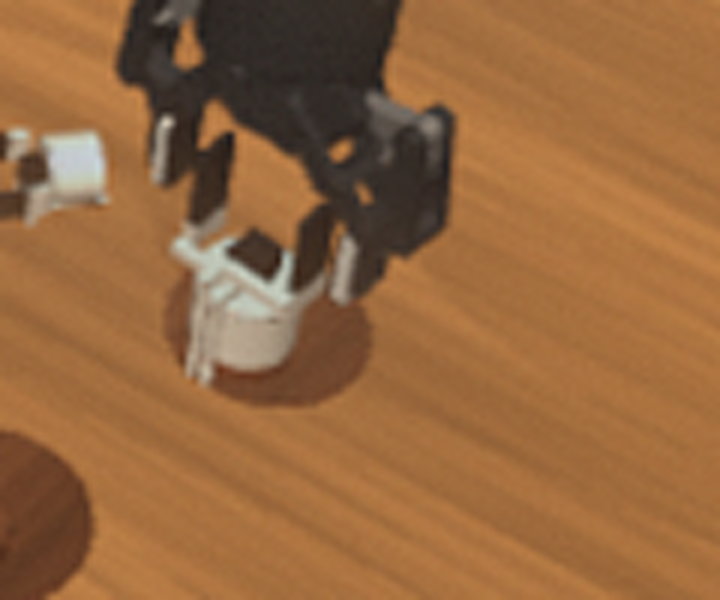

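Run:
```python
from pt import *
im=cv2.imread('pics/w4r.png'); crop(im,180,215,150,120,5,'pics/w4c.png')
```

```text
(no output)
```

View pics/w4c.png

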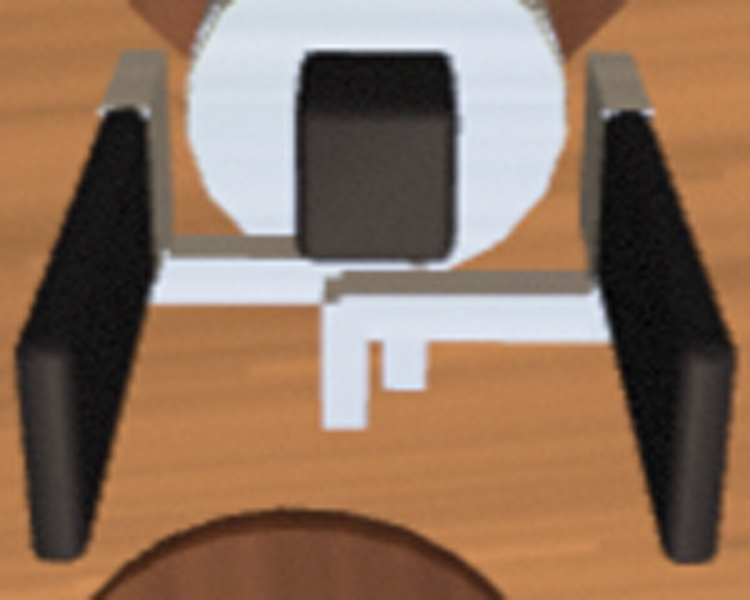

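Run:
```python
from pt import *
f=P('w4',180,215,5)
for a in [('HLo b',18,345,.107),('HLo f',35,556,.107),('HLi f',83,556,.107),('HRo b',735,350,.107),('HRo f',715,560,.107),('HRi',663,560,.107),('sl l',187,110,.046),('sl r',568,110,.046)]: print(a[0],f(*a[1:]))
```

```text
HLo b [468.9 165.9 107. ]
HLo f [489.8 163.4 107. ]
HLi f [490.2 167.4 107. ]
HRo b [475.6 222.4 107. ]
HRo f [496.5 220.1 107. ]
HRi [496.  215.8 107. ]
sl l [481.1 170.   46. ]
sl r [486.2 216.1  46. ]
```

drive_tool --steps '[[[0,0,0],0.2],[[0,0,0],0],[[0,0,0],0],[[0,0,0],0],[[0,0,0],0],[[0,0,0],0]]' --jaw 0.64 --force 40

```text
time: 3.73
tool_pos: [0.4825, 0.193, 0.0626]
tcp_rot: [0.178, 3.135, 0.001]
wrist_force: [-1.3, -0.7, 6.1]
width: 0.639
```

```bash
python3 snap.py w5;  python3 snap.py s5 scene 290 190 120 100 6
```

```text
vel 0.0019
t 3.73 pos [482.5 193.   62.6] yaw -6.5 w 0.639 F [-1.3 -0.7  6.1] tilt [0.0017 0.0004]
shift [0. 0. 0.] twist -0.1
shift if twisted first [0. 0. 0.]
vel 0.0011
t 3.78 pos [482.5 193.   62.6] yaw -6.5 w 0.64 F [-1.3 -0.7  6.4] tilt [0.0017 0.0004]
shift [0. 0. 0.] twist -0.1
shift if twisted first [0. 0. 0.]
```

View pics/w5.png

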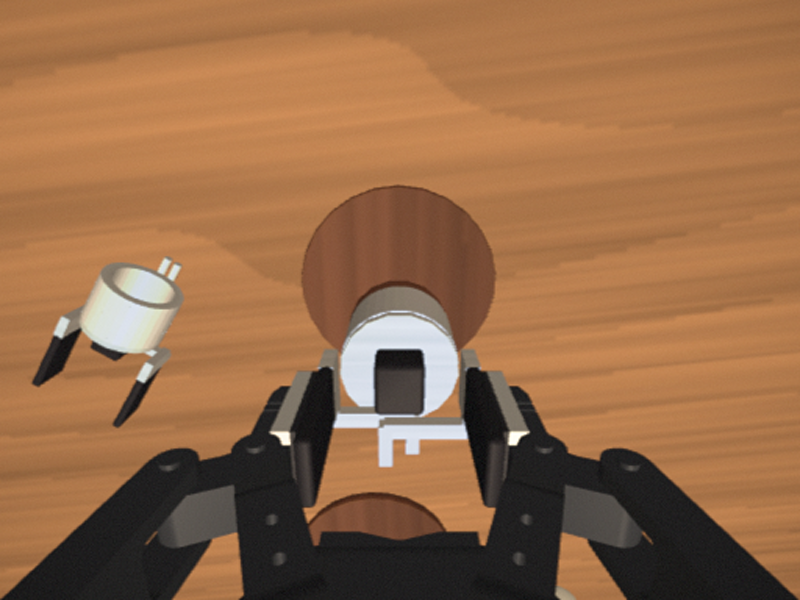

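View pics/s5.png

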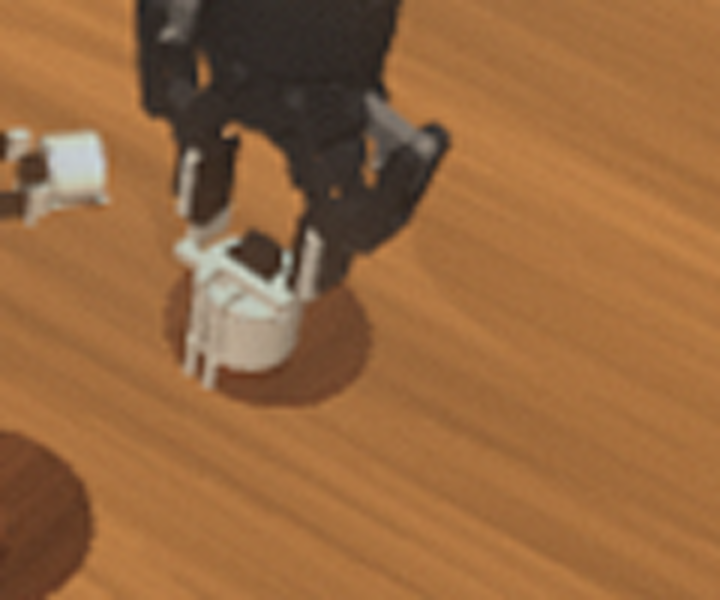

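drive_tool --steps '[[[0,0,-4],0],[[0,0,-8],0],[[0,0,-12],0],[[0,0,-20],0],[[0,0,-25],0],[[0,0,-25],0],[[0,0,-20],0],[[0,0,-10],0]]'

```text
time: 4.5
tool_pos: [0.4833, 0.1935, 0.1895]
tcp_rot: [0.178, 3.131, 0.003]
wrist_force: [1.1, -0.6, -1.7]
width: 0.642
```

Run:
```python
from pt import *
plan([.610,-.105,.190],-6.5)
```

```text
t 4.5 pos [483.3 193.5 189.5] yaw -6.5 w 0.642 F [ 1.1 -0.6 -1.7] tilt [0.0054 0.0019]
shift [-159.6 -282.2   -0.4] twist 0.0
shift if twisted first [-159.6 -282.2   -0.5]
```

drive_tool --steps '[[[-7.3,-13,0],0],[[-14.5,-25.6,0],0],[[-14.5,-25.6,0],0],[[-14.5,-25.6,0],0],[[-14.5,-25.6,0],0],[[-14.5,-25.6,0],0],[[-14.5,-25.6,0],0],[[-14.5,-25.6,0],0]]'

```text
time: 5.17
tool_pos: [0.5678, -0.0118, 0.1851]
tcp_rot: [-0.178, -3.136, -0.0]
wrist_force: [0.0, 0.1, -1.2]
width: 0.644
```

drive_tool --steps '[[[-14.5,-25.6,0],0],[[-14.5,-25.6,0],0],[[-14.5,-25.6,0],0],[[-7.3,-13,0],0],[[0,0,0],0],[[0,0,0],0],[[0,0,0],0],[[0,0,0],0]]'

```text
time: 5.83
tool_pos: [0.6076, -0.1041, 0.185]
tcp_rot: [-0.176, -3.136, -0.001]
wrist_force: [0.8, 0.6, -1.7]
width: 0.64
```

```bash
python3 snap.py w6
```

```text
vel 0.0045
t 5.83 pos [ 607.6 -104.1  185. ] yaw -6.44 w 0.64 F [ 0.8  0.6 -1.7] tilt [-0.001   0.0007]
shift [0. 0. 0.] twist -0.04
shift if twisted first [0. 0. 0.]
```

View pics/w6.png

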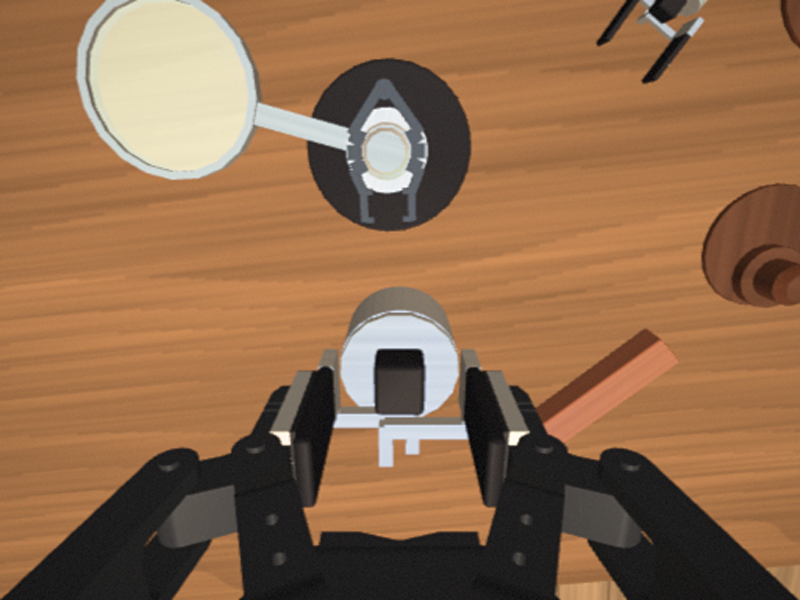

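Run:
```python
from pt import *
im=cv2.imread('pics/w6r.png'); crop(im,190,35,115,115,5,'pics/w6c.png')
```

```text
(no output)
```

View pics/w6c.png

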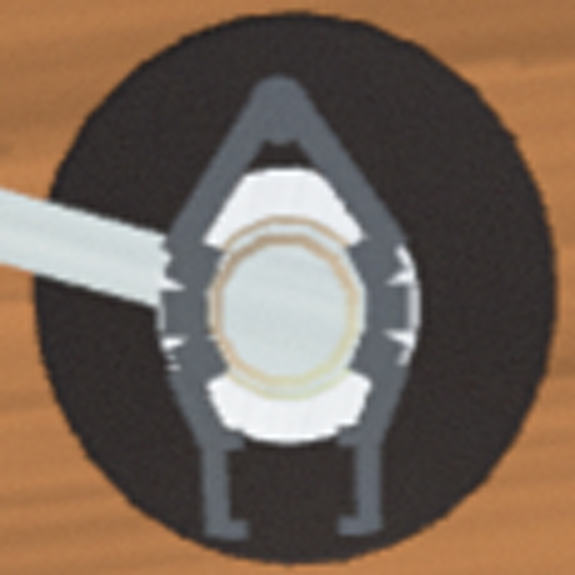

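Run:
```python
from pt import *
f=P('w6',190,35,5)
for a in [('pilot',287,308,.0895),('pl',216,308,.0895),('pr',358,308,.0895),('land',285,307,.0745),('notch mid',292.5,483,.0785),('lips mid',292.5,530,.0785),('apex',280,78,.0785),('base',295,288,.01),('bore mid top',287,303,.0785)]: print(a[0],f(*a[1:]))
f=P('w6',0,0,1.5625)
a=f(287/5*1.5625+190*1.5625,0,0)
plan([.530,-.105,.190],-6.5)
print('pliers now sl cap l/r', f(340,365,.185-.0166),f(459,365,.185-.0166),'w5',P('w5',0,0,1.5625)(340,365,.046),P('w5',0,0,1.5625)(459,365,.046))
```

```text
pilot [ 529.2 -101.2   89.5]
pl [ 528.  -112.2   89.5]
pr [530.4 -90.2  89.5]
land [ 529.2 -101.9   74.5]
notch mid [ 557.5 -104.    78.5]
lips mid [ 565.4 -104.9   78.5]
apex [495.3 -98.5  78.5]
base [ 526.6 -101.2   10. ]
bore mid top [ 528.6 -101.4   78.5]
t 5.88 pos [ 607.7 -104.1  185.2] yaw -6.42 w 0.643 F [-0.1  0.5 -1.8] tilt [-0.0006  0.0005]
shift [77.1 -9.6 -4.8] twist 0.08
shift if twisted first [77.1 -9.7 -4.8]
pliers now sl cap l/r [ 605.1 -126.7  168.4] [610.3 -80.6 168.4] w5 [480.  170.4  46. ] [485.2 216.5  46. ]
```

Run:
```python
from pt import *
plan([.529,-.1016,.155],-5.3)
```

```text
t 5.88 pos [ 607.7 -104.1  185.2] yaw -6.42 w 0.643 F [-0.1  0.5 -1.8] tilt [-0.0006  0.0005]
shift [78.4 -6.3 30.2] twist -1.12
shift if twisted first [78.6 -4.8 30.2]
```

drive_tool --steps '[[[10,-0.8,0],-0.5],[[20,-1.3,0],-0.6],[[20,-1.1,0],0],[[18,-1,5],0],[[10.5,-0.8,10],0],[[0,0,10],0],[[0,0,5],0],[[0,0,0],0]]'

```text
time: 6.55
tool_pos: [0.5287, -0.102, 0.1538]
tcp_rot: [-0.147, -3.136, -0.001]
wrist_force: [-0.0, -0.3, -1.0]
width: 0.641
```

drive_tool --steps '[[[0,0,0],0],[[0,0,0],0]]'

```text
time: 6.72
tool_pos: [0.5306, -0.1027, 0.1556]
tcp_rot: [0.147, 3.137, -0.0]
wrist_force: [-0.4, 0.1, -1.7]
width: 0.643
```

```bash
python3 snap.py w7;  python3 snap.py s7 scene 170 110 130 130 6; python3 snap.py t7 top 240 140 120 100 6;python3 - <<'E'
from pt import *
plan([.529,-.1016,.155],-5.3)
E
```

```text
vel 0.0053
t 6.72 pos [ 530.6 -102.7  155.6] yaw -5.38 w 0.643 F [-0.4  0.1 -1.7] tilt [ 0.0008 -0.0002]
shift [0. 0. 0.] twist 1.02
shift if twisted first [0. 0. 0.]
vel 0.0031
t 6.77 pos [ 530.7 -102.7  155.8] yaw -5.39 w 0.643 F [-0.  -0.2 -1.3] tilt [ 0.0011 -0.0002]
shift [0. 0. 0.] twist 1.01
shift if twisted first [0. 0. 0.]
vel 0.0044
t 6.82 pos [ 530.6 -102.8  155.8] yaw -5.39 w 0.642 F [ 0.6 -0.4 -1.2] tilt [ 0.001  -0.0002]
shift [0. 0. 0.] twist 1.01
shift if twisted first [0. 0. 0.]
t 6.87 pos [ 530.5 -102.8  155.8] yaw -5.39 w 0.645 F [ 0.5  0.8 -1.7] tilt [ 0.001  -0.0002]
shift [1.6 1.  0.8] twist -0.09
shift if twisted first [1.6 1.  0.8]
```

View pics/w7.png

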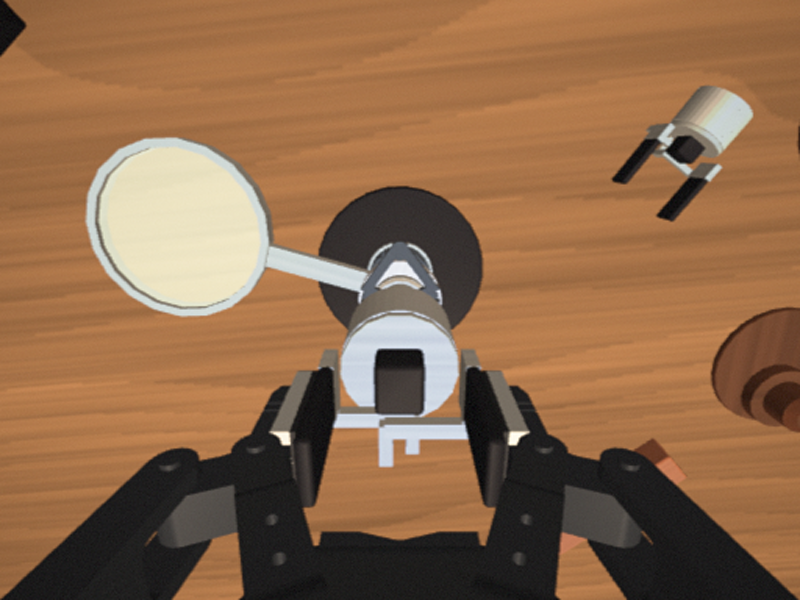

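View pics/s7.png

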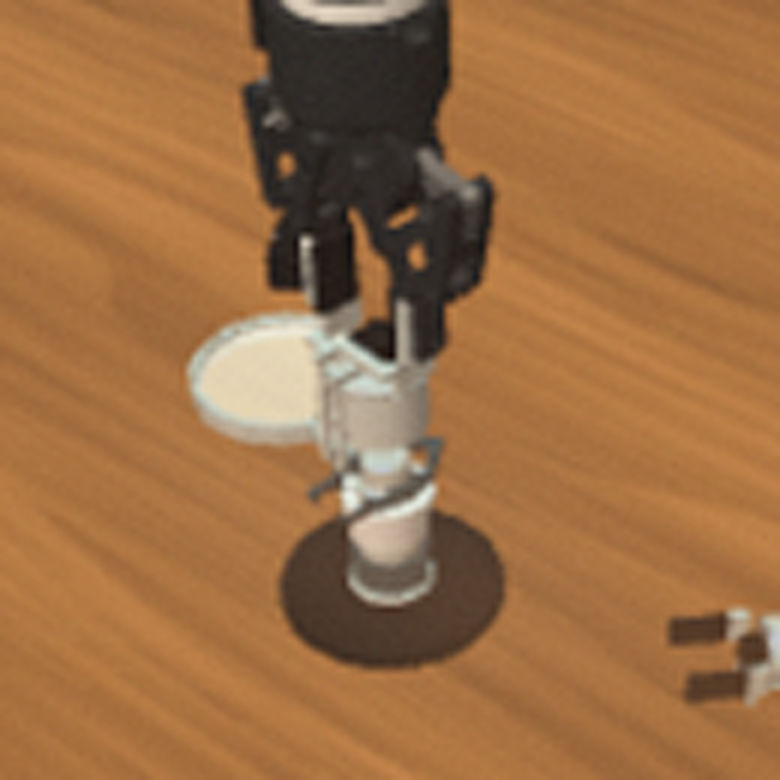

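View pics/t7.png

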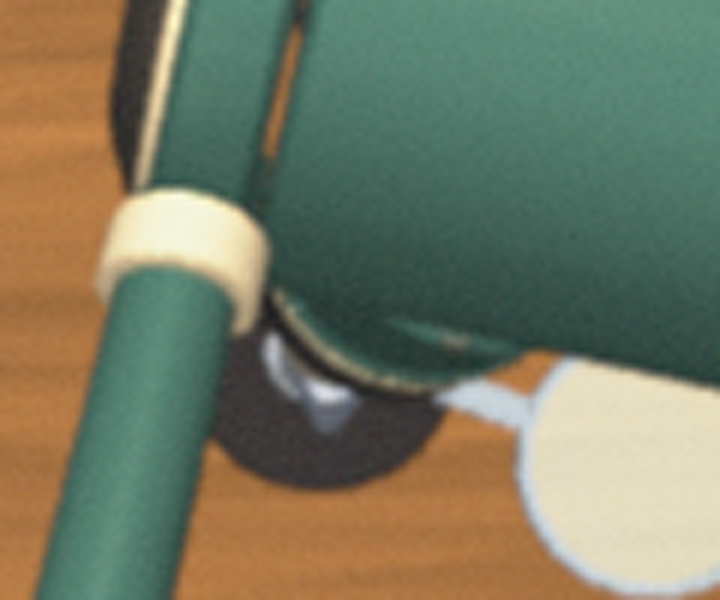

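drive_tool --steps '[[[1.6,1,2],0],[[0,0,6],0],[[0,0,6],0],[[0,0,0],0],[[0,0,0],0],[[0,0,0],0]]'

```text
time: 7.37
tool_pos: [0.5279, -0.1015, 0.141]
tcp_rot: [-0.148, -3.138, -0.0]
wrist_force: [0.6, 0.0, -1.3]
width: 0.643
```

```bash
python3 snap.py w8;  python3 snap.py s8 scene 190 140 100 100 7;python3 - <<'E'
from pt import *
im=cv2.imread('pics/w8r.png'); crop(im,190,120,130,130,5,'pics/w8c.png')
plan([.529,-.1016,.155],-5.3)
E
```

```text
vel 0.0089
t 7.37 pos [ 527.9 -101.5  141. ] yaw -5.4 w 0.643 F [ 0.6  0.  -1.3] tilt [-0.0006  0.0001]
shift [0. 0. 0.] twist 1.0
shift if twisted first [0. 0. 0.]
vel 0.0055
t 7.42 pos [ 528.2 -101.5  141.3] yaw -5.4 w 0.64 F [-0.   0.1 -2. ] tilt [ 0. -0.]
shift [0. 0. 0.] twist 1.0
shift if twisted first [0. 0. 0.]
t 7.47 pos [ 528.3 -101.6  141.5] yaw -5.41 w 0.636 F [ 0.1 -0.1 -1.3] tilt [ 0.0004 -0.0001]
shift [ -0.7   0.  -13.5] twist -0.11
shift if twisted first [ -0.7   0.  -13.5]
```

View pics/w8c.png

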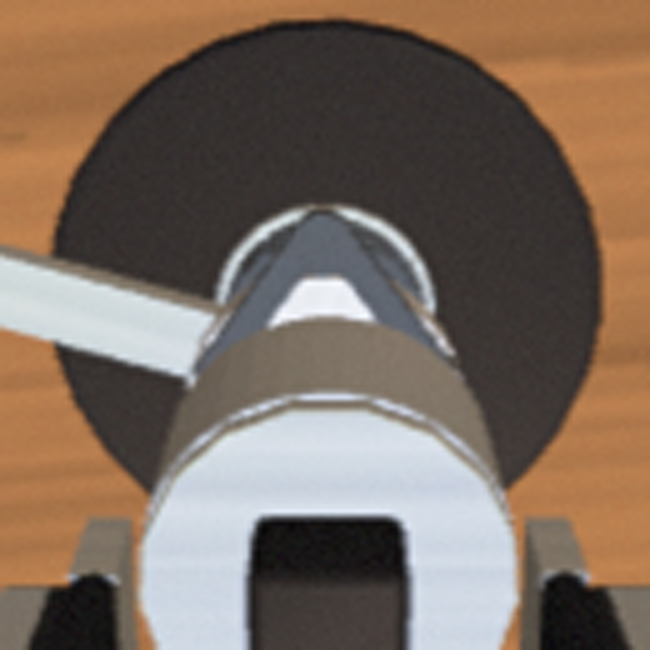

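View pics/s8.png

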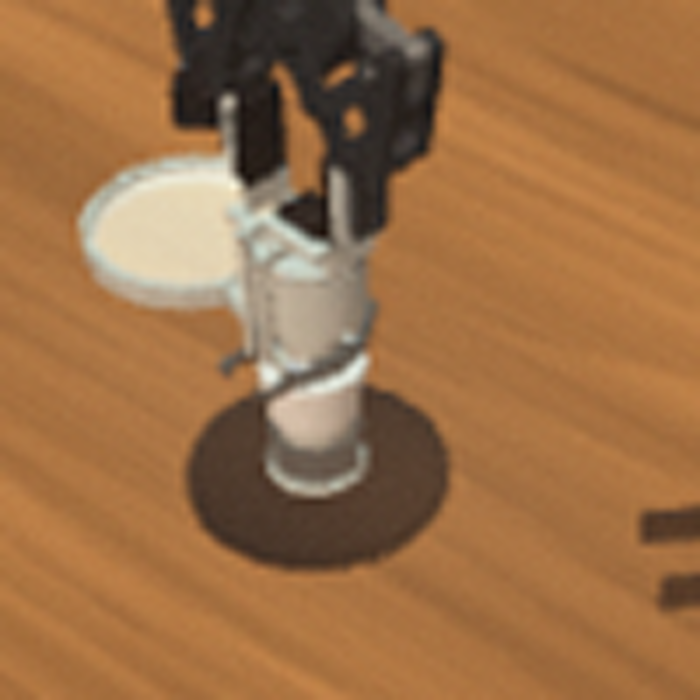

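drive_tool --steps '[[[-0.7,-0.4,1],0],[[0,0,4],0],[[0,0,4],0],[[0,0,4],0],[[0,0,0],0],[[0,0,0],0],[[0,0,0],0]]'

```text
time: 8.05
tool_pos: [0.5287, -0.1019, 0.1281]
tcp_rot: [-0.148, -3.138, -0.0]
wrist_force: [-0.2, -0.5, -1.3]
width: 0.641
```

```bash
python3 snap.py s9 scene 190 140 100 100 7
python3 - <<'E'
from pt import *
plan([.529,-.102,.1285],-5.3)
E
```

```text
vel 0.0044
t 8.05 pos [ 528.7 -101.9  128.1] yaw -5.4 w 0.641 F [-0.2 -0.5 -1.3] tilt [-0.0003  0.0001]
shift [0. 0. 0.] twist 1.0
shift if twisted first [0. 0. 0.]
t 8.1 pos [ 528.8 -102.   128.3] yaw -5.4 w 0.641 F [ 0.3 -0.4 -2.2] tilt [ 0. -0.]
shift [-0.2 -0.  -0.2] twist -0.1
shift if twisted first [-0.2 -0.  -0.2]
```

View pics/s9.png

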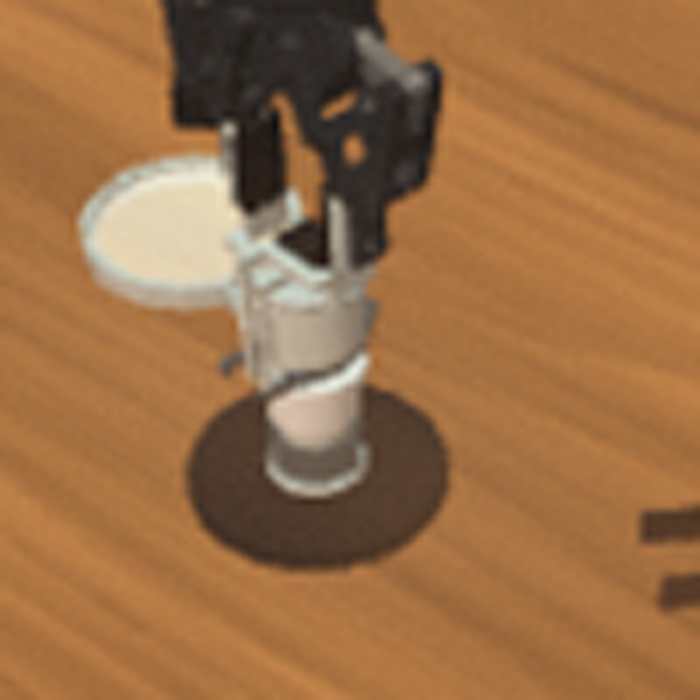

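drive_tool --steps '[[[0,0,-0.5],0],[[0,0,-0.5],0],[[0,0,0],0],[[0,0,0],0]]' --jaw 0.55 --force 60

```text
time: 8.43
tool_pos: [0.5289, -0.102, 0.1295]
tcp_rot: [0.148, 3.138, -0.0]
wrist_force: [0.6, -0.2, -1.7]
width: 0.551
```

drive_tool --steps '[[[0,0,-0.5],0],[[0,0,-0.4],0],[[0,0,0],0],[[0,0,0],0]]' --jaw 0.46

```text
time: 8.77
tool_pos: [0.5287, -0.102, 0.1302]
tcp_rot: [-0.148, -3.138, -0.0]
wrist_force: [-0.5, 0.0, -1.2]
width: 0.466
```

drive_tool --steps '[[[0,0,-0.4],0],[[0,0,-0.2],0],[[0,0,0],0],[[0,0,0],0],[[0,0,0],0]]' --jaw 0.36

```text
time: 9.18
tool_pos: [0.5288, -0.102, 0.1308]
tcp_rot: [-0.148, -3.138, -0.0]
wrist_force: [0.2, 0.4, -1.5]
width: 0.365
```

```bash
python3 snap.py w10; python3 snap.py s10 scene 190 140 100 100 7
python3 - <<'E'
from pt import *
plan([.529,-.102,.1285],-5.3)
E
```

```text
vel 0.002
t 9.18 pos [ 528.8 -102.   130.8] yaw -5.4 w 0.365 F [ 0.2  0.4 -1.5] tilt [-0.  0.]
shift [0. 0. 0.] twist 1.0
shift if twisted first [0. 0. 0.]
vel 0.0019
t 9.23 pos [ 528.8 -102.   130.8] yaw -5.41 w 0.368 F [-0.3 -0.4 -1.2] tilt [0. 0.]
shift [0. 0. 0.] twist 0.99
shift if twisted first [0. 0. 0.]
t 9.28 pos [ 528.8 -102.   130.7] yaw -5.4 w 0.364 F [ 0.2 -0.8 -0.8] tilt [-0.  0.]
shift [-0.2 -0.   2.2] twist -0.1
shift if twisted first [-0.2 -0.   2.2]
```

View pics/w10.png

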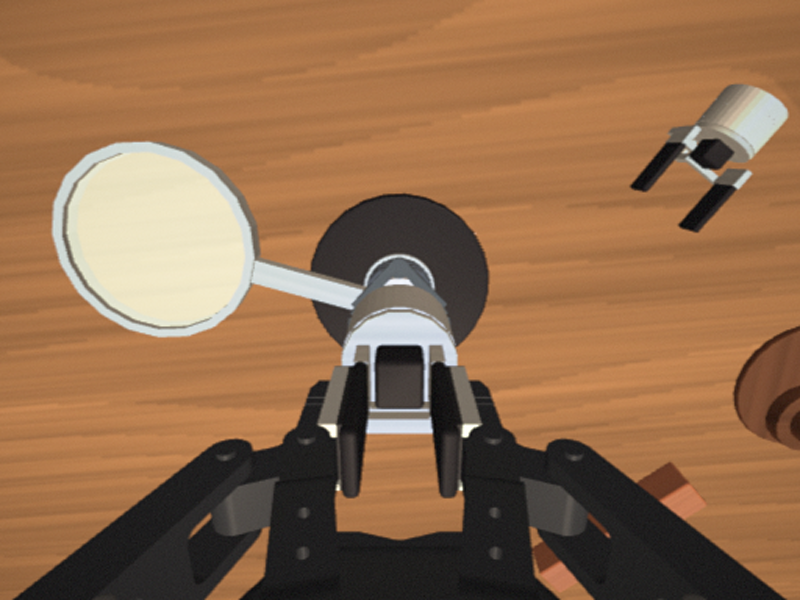

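View pics/s10.png

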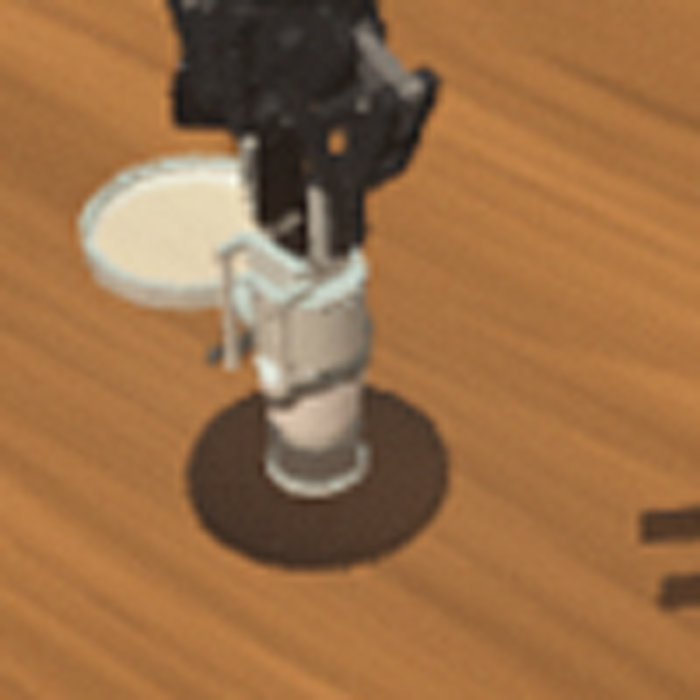

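Run:
```python
from pt import *
im=cv2.imread('pics/w10r.png'); crop(im,195,120,120,110,6,'pics/w10c.png')
```

```text
(no output)
```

View pics/w10c.png

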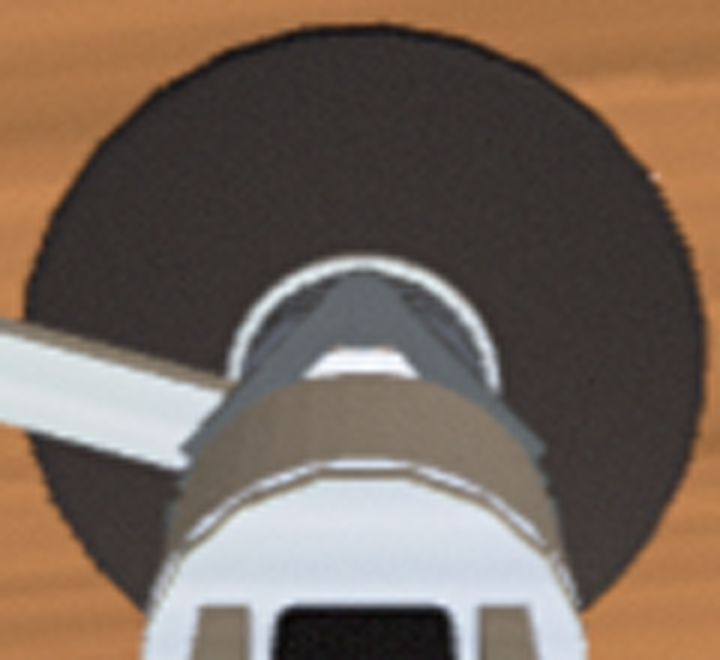

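drive_tool --steps '[[[0,0,1],0],[[0,0,1],0],[[0,0,0.5],0],[[0,0,0],0],[[0,0,0],0]]'

```text
time: 9.7
tool_pos: [0.5287, -0.1019, 0.1282]
tcp_rot: [-0.148, -3.138, -0.0]
wrist_force: [-0.1, 0.3, -1.6]
width: 0.364
```

drive_tool --steps '[[[0,0,0.7],0],[[0,0,0.7],0],[[0,0,0],0],[[0,0,0],0]]'

```text
time: 10.03
tool_pos: [0.5288, -0.102, 0.1268]
tcp_rot: [-0.148, -3.138, -0.0]
wrist_force: [-0.3, -0.0, -2.0]
width: 0.362
```

drive_tool --steps '[[[0,0,0.7],0],[[0,0,0.7],0],[[0,0,0],0],[[0,0,0],0]]'

```text
time: 10.37
tool_pos: [0.5287, -0.1019, 0.1254]
tcp_rot: [-0.148, -3.138, 0.0]
wrist_force: [-0.3, -1.0, -1.4]
width: 0.365
```

```bash
python3 snap.py w11 wrist 195 120 120 110 6; python3 snap.py s11 scene 200 160 70 60 10
```

```text
vel 0.0009
t 10.37 pos [ 528.7 -101.9  125.4] yaw -5.4 w 0.365 F [-0.3 -1.  -1.4] tilt [-0.0002 -0.    ]
shift [0. 0. 0.] twist 1.0
shift if twisted first [0. 0. 0.]
vel 0.0014
t 10.42 pos [ 528.8 -102.   125.5] yaw -5.4 w 0.361 F [ 0.1  0.7 -1.3] tilt [-0.0001  0.    ]
shift [0. 0. 0.] twist 1.0
shift if twisted first [0. 0. 0.]
```

View pics/w11.png

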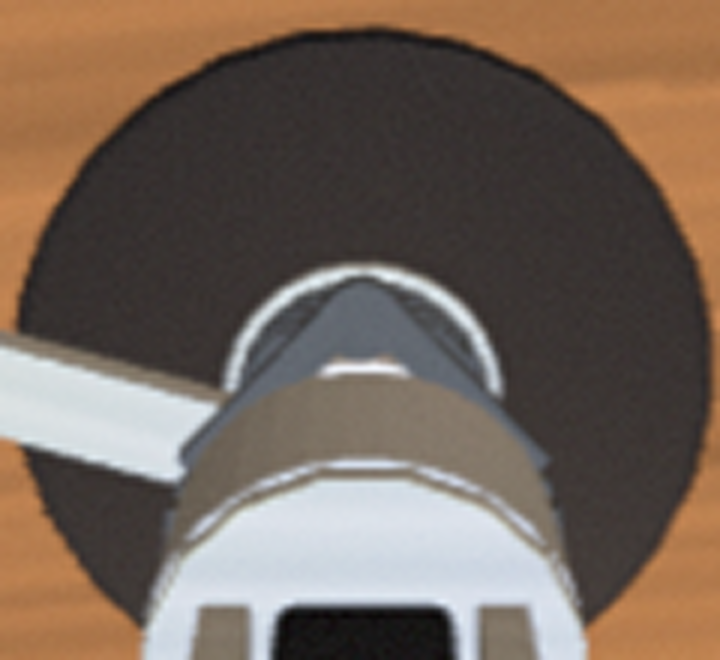

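View pics/s11.png

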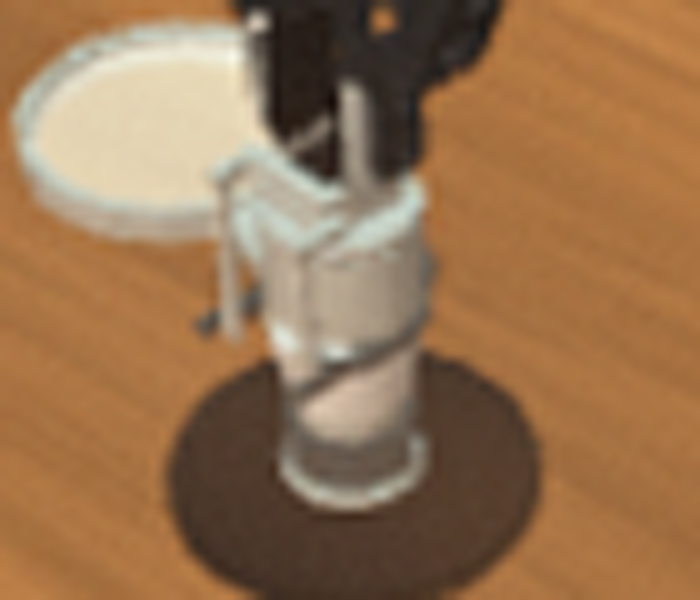

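drive_tool --steps '[[[0,0,0.8],0],[[0,0,0.8],0],[[0,0,0.8],0],[[0,0,0],0],[[0,0,0],0]]'

```text
time: 10.88
tool_pos: [0.529, -0.102, 0.1235]
tcp_rot: [0.148, 3.138, -0.0]
wrist_force: [-0.6, -0.4, 2.0]
width: 0.365
```

drive_tool --steps '[[[0,0,0.7],0],[[0,0,0.7],0],[[0,0,0],0],[[0,0,0],0]]'

```text
time: 11.22
tool_pos: [0.529, -0.102, 0.122]
tcp_rot: [0.148, 3.138, -0.0]
wrist_force: [-1.5, 0.2, 4.0]
width: 0.365
```

drive_tool --steps '[[[0,0,0.8],0],[[0,0,0.8],0],[[0,0,0.8],0],[[0,0,0],0]]'

```text
time: 11.55
tool_pos: [0.529, -0.102, 0.1193]
tcp_rot: [0.148, 3.138, -0.0]
wrist_force: [-0.6, 1.4, 4.3]
width: 0.362
```

drive_tool --steps '[[[0,0,0.8],0],[[0,0,0.7],0],[[0,0,0],0]]'

```text
time: 11.8
tool_pos: [0.529, -0.102, 0.118]
tcp_rot: [0.148, 3.138, -0.0]
wrist_force: [-1.4, 1.1, 5.7]
width: 0.363
```

```bash
python3 snap.py w12 wrist 195 120 120 110 6; python3 snap.py s12 scene 200 160 70 60 10
```

```text
vel 0.0044
t 11.8 pos [ 529. -102.  118.] yaw -5.4 w 0.363 F [-1.4  1.1  5.7] tilt [ 0.0005 -0.0001]
shift [0. 0. 0.] twist 1.0
shift if twisted first [0. 0. 0.]
vel 0.0018
t 11.85 pos [ 529. -102.  118.] yaw -5.4 w 0.365 F [-2.   0.3  5.2] tilt [ 0.0004 -0.0001]
shift [0. 0. 0.] twist 1.0
shift if twisted first [0. 0. 0.]
```

View pics/w12.png

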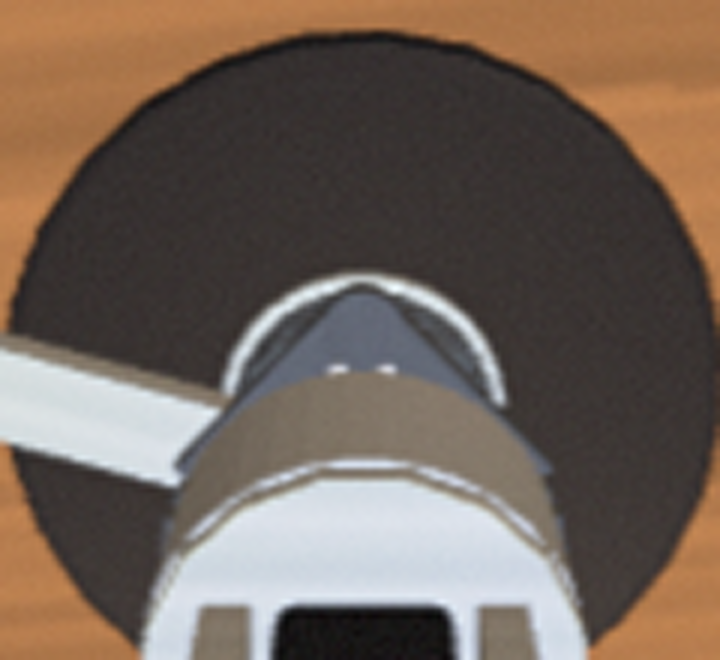

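View pics/s12.png

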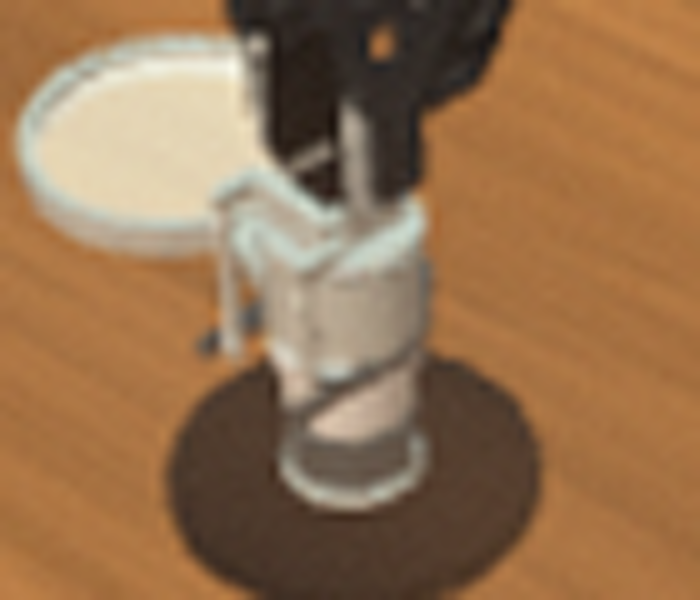

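drive_tool --steps '[[[0,0,0.7],0],[[0,0,0.7],0],[[0,0,0],0]]'

```text
time: 12.15
tool_pos: [0.5291, -0.102, 0.1167]
tcp_rot: [0.148, 3.138, -0.0]
wrist_force: [-1.0, 0.7, 7.2]
width: 0.361
```

drive_tool --steps '[[[0,0,0.6],0],[[0,0,0.6],0],[[0,0,0],0]]'

```text
time: 12.4
tool_pos: [0.529, -0.102, 0.1156]
tcp_rot: [0.148, 3.138, -0.0]
wrist_force: [-2.1, 0.0, 6.7]
width: 0.366
```

drive_tool --steps '[[[0,0,0.5],0],[[0,0,0],0],[[0,0,0],0]]'

```text
time: 12.65
tool_pos: [0.5291, -0.102, 0.1153]
tcp_rot: [0.148, 3.137, -0.0]
wrist_force: [-2.4, 0.6, 7.0]
width: 0.362
```

drive_tool --steps '[[[0,0,0.4],0],[[0,0,0],0],[[0,0,0],0]]'

```text
time: 12.9
tool_pos: [0.5291, -0.102, 0.1152]
tcp_rot: [0.148, 3.138, -0.0]
wrist_force: [-3.0, 0.9, 9.7]
width: 0.362
```

drive_tool --steps '[[[0,0,0.4],0],[[0,0,0.4],0],[[0,0,0],0],[[0,0,0],0]]' --jaw 0.46

```text
time: 13.23
tool_pos: [0.5295, -0.1022, 0.1142]
tcp_rot: [0.148, 3.137, -0.001]
wrist_force: [-0.9, -0.5, 6.3]
width: 0.463
```

drive_tool --steps '[[[0,0,0.4],0],[[0,0,0.4],0],[[0,0,0],0],[[0,0,0],0]]' --jaw 0.55

```text
time: 13.57
tool_pos: [0.5297, -0.1021, 0.1134]
tcp_rot: [0.148, 3.136, -0.0]
wrist_force: [-0.3, 1.2, 7.3]
width: 0.548
```

drive_tool --steps '[[[0,0,0],0],[[0,0,0],0],[[0,0,0],0],[[0,0,0],0]]' --jaw 0.645

```text
time: 13.9
tool_pos: [0.5295, -0.1022, 0.113]
tcp_rot: [0.148, 3.137, -0.0]
wrist_force: [1.5, -0.6, 4.3]
width: 0.645
```

```bash
python3 snap.py w13 wrist 195 120 120 110 6; python3 snap.py s13 scene 200 160 70 60 10
```

```text
vel 0.0014
t 13.9 pos [ 529.5 -102.2  113. ] yaw -5.4 w 0.645 F [ 1.5 -0.6  4.3] tilt [ 0.0015 -0.0004]
shift [0. 0. 0.] twist 1.0
shift if twisted first [0. 0. 0.]
vel 0.0032
t 13.95 pos [ 529.5 -102.1  113. ] yaw -5.4 w 0.641 F [ 2.4 -0.2  4.9] tilt [ 0.0015 -0.0003]
shift [0. 0. 0.] twist 1.0
shift if twisted first [0. 0. 0.]
```

View pics/w13.png

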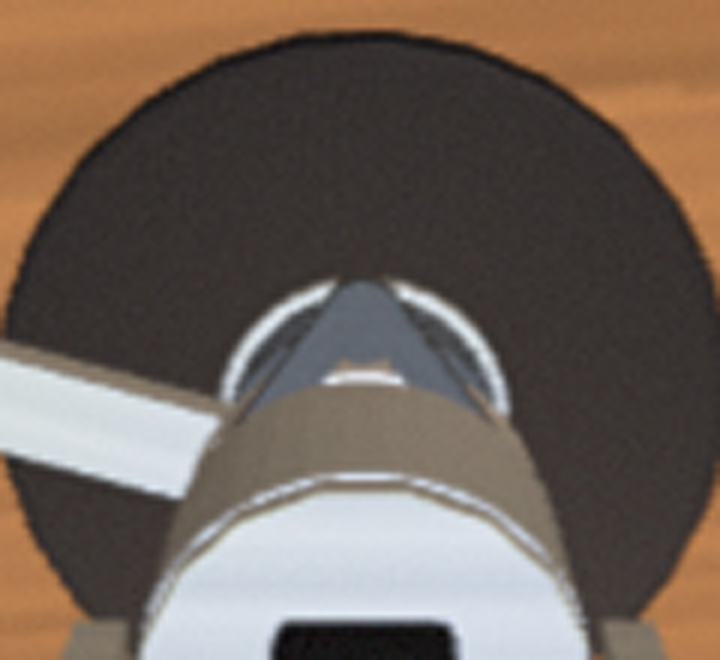

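View pics/s13.png

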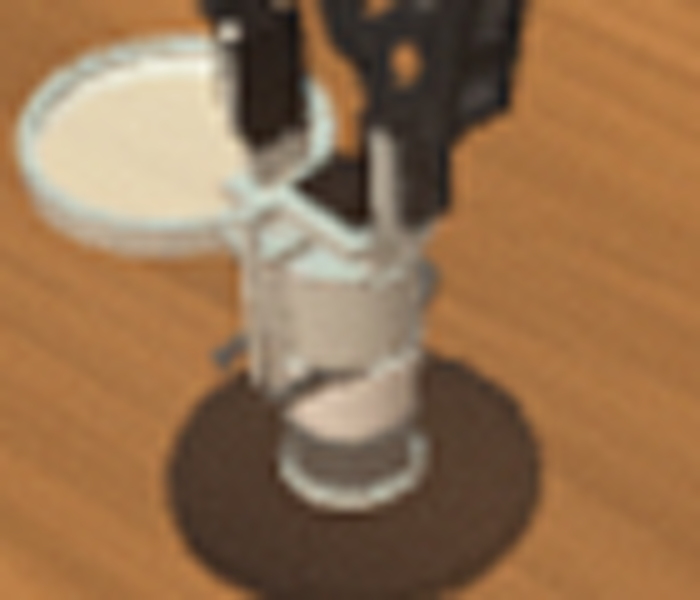

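drive_tool --steps '[[[0,0,-1],0],[[0,0,-1.5],0],[[0,0,-2],0],[[0,0,-2],0],[[0,0,0],0],[[0,0,0],0]]'

```text
time: 14.5
tool_pos: [0.5285, -0.1019, 0.1189]
tcp_rot: [-0.148, -3.138, -0.0]
wrist_force: [0.1, -0.8, -1.5]
width: 0.647
```

```bash
python3 snap.py w14 wrist 195 120 120 110 6; python3 snap.py s14 scene 200 160 70 60 10
```

```text
vel 0.0026
t 14.5 pos [ 528.5 -101.9  118.9] yaw -5.4 w 0.647 F [ 0.1 -0.8 -1.5] tilt [-0.0006  0.0001]
shift [0. 0. 0.] twist 1.0
shift if twisted first [0. 0. 0.]
vel 0.0024
t 14.55 pos [ 528.5 -101.9  118.9] yaw -5.4 w 0.644 F [-0.4  0.2 -2.3] tilt [-0.0005  0.0001]
shift [0. 0. 0.] twist 1.0
shift if twisted first [0. 0. 0.]
```

View pics/w14.png

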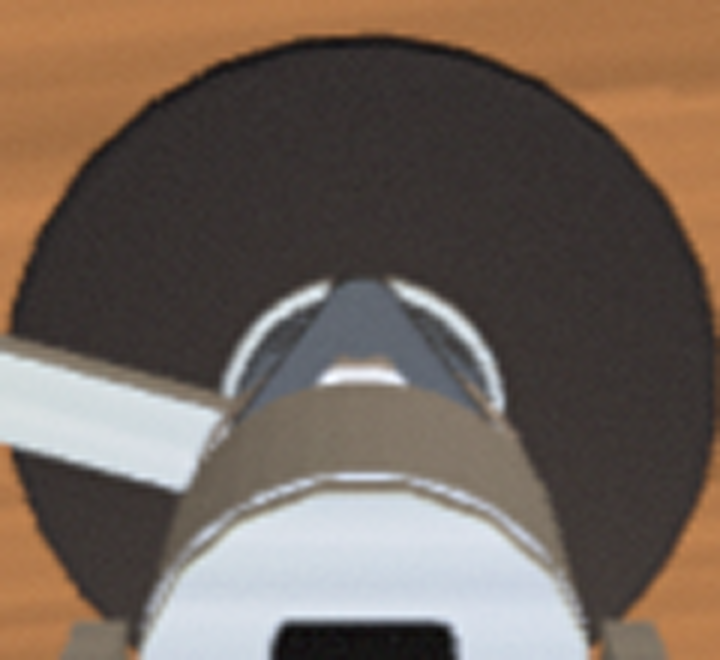

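View pics/s14.png

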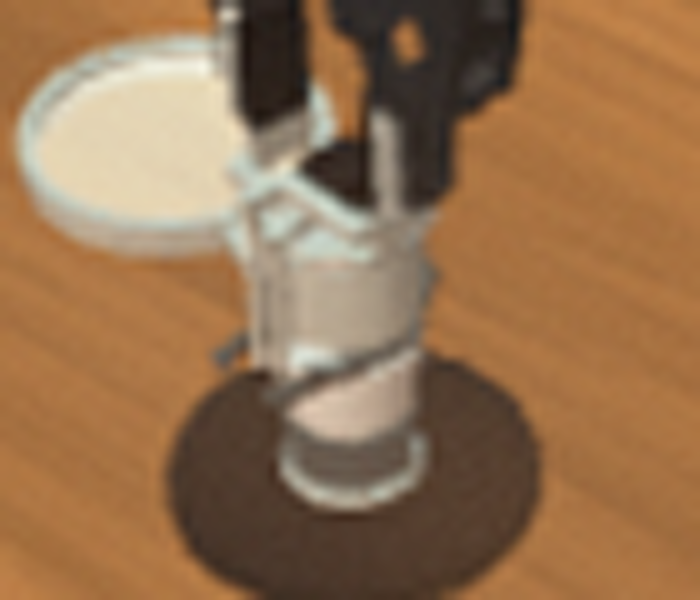

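drive_tool --steps '[[[0,0,-3],0],[[0,0,-5],0],[[0,0,-8],0],[[0,0,-12],0],[[0,0,-18],0],[[0,0,-18],0],[[0,0,-7],0],[[0,0,0],0]]'

```text
time: 15.27
tool_pos: [0.531, -0.1025, 0.1939]
tcp_rot: [0.148, 3.132, -0.002]
wrist_force: [-0.2, 0.1, -1.9]
width: 0.643
```

drive_tool --steps '[[[-15,0,0],0],[[-22,0,0],0],[[-22,0,0],0],[[-15,0,0],0],[[0,0,0],0],[[0,0,0],0]]'

```text
time: 15.77
tool_pos: [0.6021, -0.1088, 0.189]
tcp_rot: [-0.148, -3.136, -0.001]
wrist_force: [-0.8, -0.3, -1.7]
width: 0.648
```

```bash
python3 snap.py w15 ; python3 snap.py s15 scene 190 130 100 90 7;python3 -c "
from pt import *
im=cv2.imread('pics/w15r.png'); crop(im,180,25,125,115,6,'pics/w15c.png')
plan([.4825,.193,.190],-6.5)"
```

```text
vel 0.0298
t 15.77 pos [ 602.1 -108.8  189. ] yaw -5.39 w 0.648 F [-0.8 -0.3 -1.7] tilt [-0.0022  0.0004]
shift [0. 0. 0.] twist 1.01
shift if twisted first [0. 0. 0.]
vel 0.0176
t 15.82 pos [ 601.4 -108.7  189. ] yaw -5.4 w 0.642 F [-0.   0.3 -2. ] tilt [-0.0027  0.0005]
shift [0. 0. 0.] twist 1.0
shift if twisted first [0. 0. 0.]
t 15.87 pos [ 601.1 -108.7  189.2] yaw -5.4 w 0.649 F [-0.4  0.4 -1. ] tilt [-0.0024  0.0004]
shift [146.5 289.2  -0.4] twist 1.1
shift if twisted first [152.  286.3  -0.8]
```

View pics/w15.png

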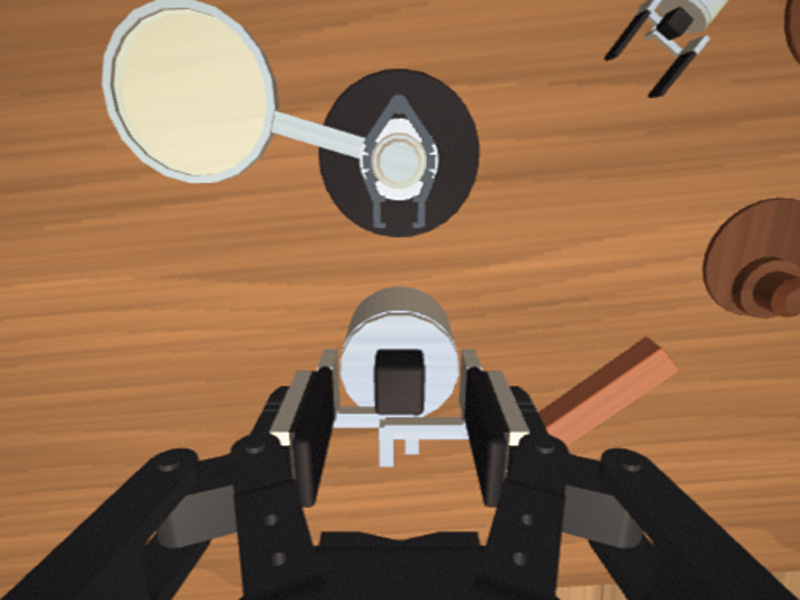

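View pics/w15c.png

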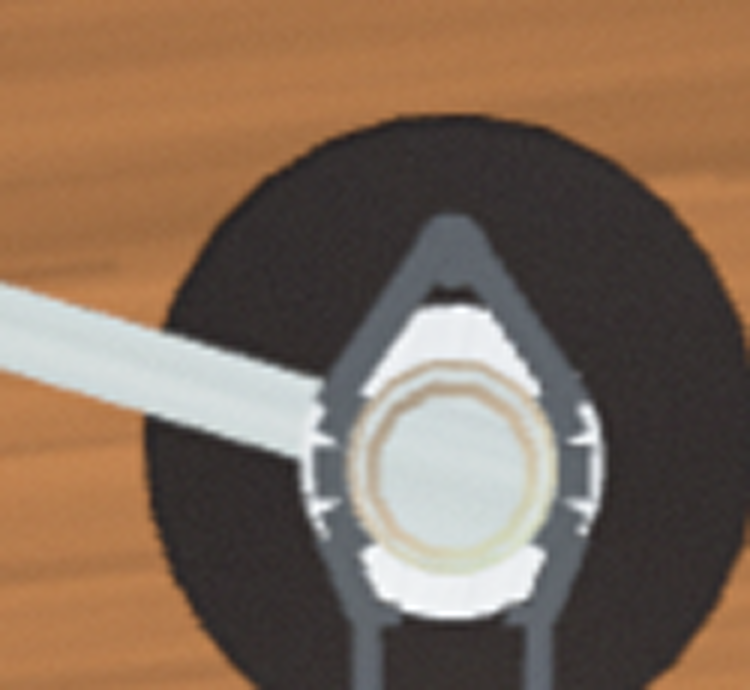

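View pics/s15.png

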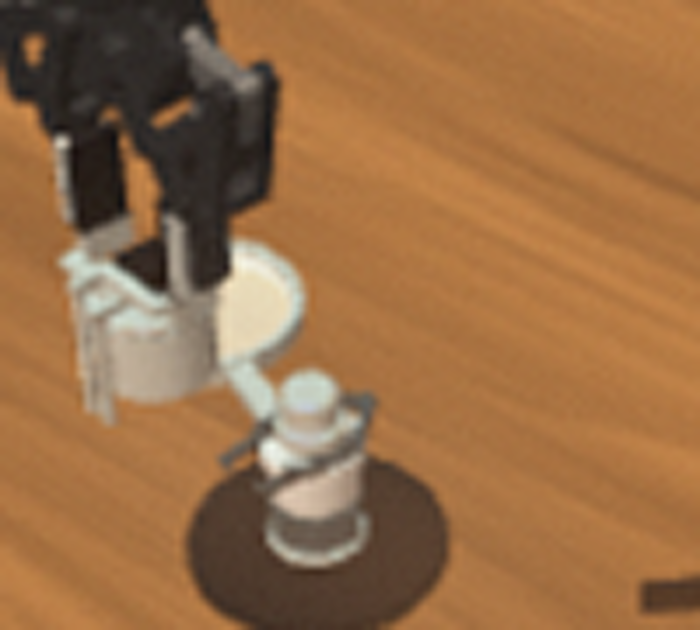

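drive_tool --steps '[[[7,13,0],1.1],[[13.8,26,0],0],[[13.8,26,0],0],[[13.8,26,0],0],[[13.8,26,0],0],[[13.8,26,0],0],[[13.8,26,0],0],[[13.8,26,0],0]]'

```text
time: 16.53
tool_pos: [0.5194, 0.0973, 0.1901]
tcp_rot: [-0.179, -3.136, 0.0]
wrist_force: [0.1, 0.6, -1.7]
width: 0.648
```

drive_tool --steps '[[[13.8,26,0],0],[[13.8,26,0],0],[[13.8,26,0],0],[[7,13,0],0],[[0,0,0],0],[[0,0,0],0],[[0,0,0],0]]'

```text
time: 17.12
tool_pos: [0.4831, 0.1917, 0.1902]
tcp_rot: [0.178, 3.136, -0.001]
wrist_force: [0.9, -0.6, -1.1]
width: 0.643
```

```bash
python3 snap.py w16; python3 -c "
from pt import *
plan([.4825,.193,.110],-6.5)"
```

```text
vel 0.0163
t 17.12 pos [483.1 191.7 190.2] yaw -6.49 w 0.643 F [ 0.9 -0.6 -1.1] tilt [ 0.0001 -0.0006]
shift [0. 0. 0.] twist -0.09
shift if twisted first [0. 0. 0.]
t 17.17 pos [483.4 191.4 190.2] yaw -6.54 w 0.646 F [-0.2  0.9 -2.4] tilt [ 0.     -0.0005]
shift [ 1.1  1.5 80.2] twist -0.04
shift if twisted first [ 1.1  1.5 80.2]
```

View pics/w16.png

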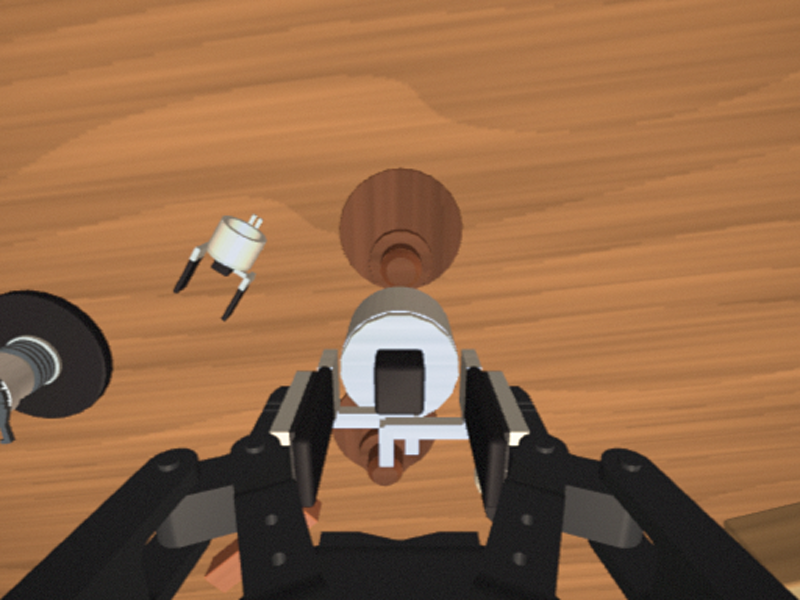

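drive_tool --steps '[[[1.1,1.5,10],0],[[0,0,20],0],[[0,0,25],0],[[0,0,20],0],[[0,0,10],0],[[0,0,0],0],[[0,0,0],0],[[0,0,0],0]]'

```text
time: 17.83
tool_pos: [0.4838, 0.194, 0.1063]
tcp_rot: [0.179, 3.135, 0.001]
wrist_force: [-0.1, 0.5, -0.9]
width: 0.643
```

```bash
python3 snap.py s16 scene 290 170 110 110 7; python3 -c "
from pt import *
plan([.4825,.193,.0625],-6.5)"
```

```text
vel 0.0144
t 17.83 pos [483.8 194.  106.3] yaw -6.53 w 0.643 F [-0.1  0.5 -0.9] tilt [0.0018 0.0006]
shift [0. 0. 0.] twist -0.13
shift if twisted first [0. 0. 0.]
t 17.88 pos [484.1 194.2 106.7] yaw -6.52 w 0.644 F [-0.8  0.5 -1.5] tilt [0.0027 0.0009]
shift [ 1.5 -1.5 44.2] twist -0.02
shift if twisted first [ 1.4 -1.4 44.2]
```

View pics/s16.png

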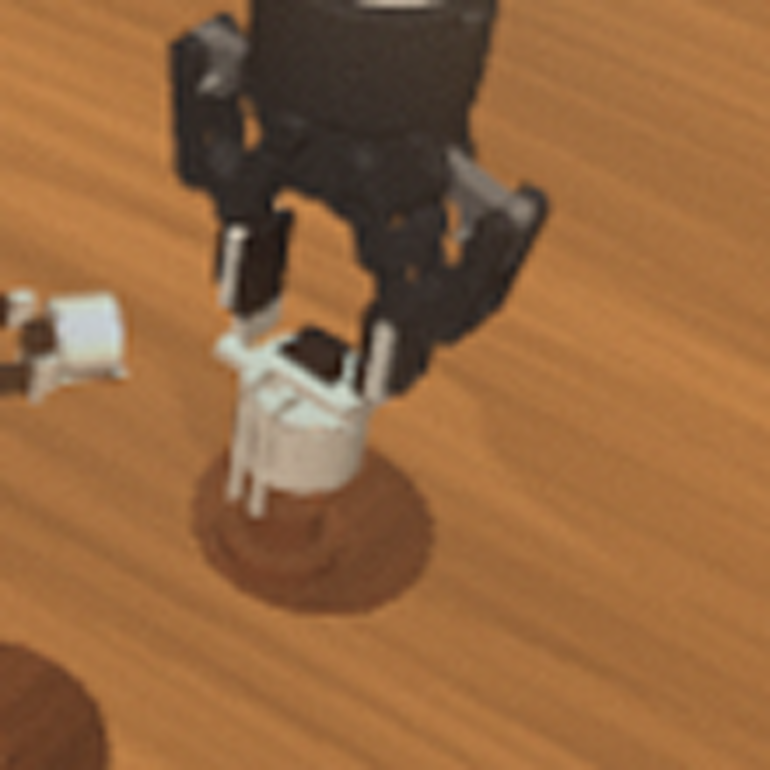

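drive_tool --steps '[[[1.3,-1.4,2],0],[[0,0,6],0],[[0,0,6],0],[[0,0,0],0],[[0,0,0],0],[[0,0,0],0]]'

```text
time: 18.38
tool_pos: [0.481, 0.1927, 0.091]
tcp_rot: [-0.178, -3.136, 0.0]
wrist_force: [-0.1, -0.0, -1.4]
width: 0.643
```

```bash
python3 -c "
from pt import *
plan([.4825,.193,.0625],-6.5)"
```

```text
t 18.38 pos [481.  192.7  91. ] yaw -6.5 w 0.643 F [-0.1 -0.  -1.4] tilt [-0.0004 -0.0002]
shift [-1.5  0.5 28.5] twist 0.0
shift if twisted first [-1.4  0.5 28.5]
```

drive_tool --steps '[[[-1,0.3,3],0],[[0,0,5],0],[[0,0,5],0],[[0,0,4],0],[[0,0,0],0],[[0,0,0],0],[[0,0,0],0]]'

```text
time: 18.97
tool_pos: [0.4822, 0.1929, 0.0741]
tcp_rot: [-0.178, -3.136, 0.0]
wrist_force: [0.2, 0.8, -1.7]
width: 0.641
```

```bash
python3 -c "
from pt import *
plan([.4825,.193,.0625],-6.5)"
```

```text
t 18.97 pos [482.2 192.9  74.1] yaw -6.5 w 0.641 F [ 0.2  0.8 -1.7] tilt [-0.0001 -0.    ]
shift [-0.3  0.1 11.6] twist -0.0
shift if twisted first [-0.3  0.1 11.6]
```

drive_tool --steps '[[[-0.2,0.1,4],0],[[0,0,4],0],[[0,0,2.5],0],[[0,0,0],0],[[0,0,0],0],[[0,0,0],0]]'

```text
time: 19.47
tool_pos: [0.4824, 0.193, 0.0637]
tcp_rot: [-0.178, -3.136, 0.0]
wrist_force: [0.4, 0.0, -1.0]
width: 0.645
```

drive_tool --steps '[[[0,0,0.5],0],[[0,0,0.5],0],[[0,0,0],0]]'

```text
time: 19.72
tool_pos: [0.4824, 0.193, 0.0627]
tcp_rot: [0.178, 3.137, 0.0]
wrist_force: [-0.4, -0.7, -1.4]
width: 0.642
```

drive_tool --steps '[[[0,0,0.5],0],[[0,0,0.5],0],[[0,0,0],0]]'

```text
time: 19.97
tool_pos: [0.4827, 0.193, 0.0625]
tcp_rot: [0.178, 3.136, -0.0]
wrist_force: [-1.3, -2.4, 5.5]
width: 0.645
```

drive_tool --steps '[[[0,0,0.4],0],[[0,0,0.4],0],[[0,0,0],0]]'

```text
time: 20.22
tool_pos: [0.483, 0.193, 0.062]
tcp_rot: [0.178, 3.135, 0.0]
wrist_force: [-1.4, -0.9, 6.4]
width: 0.644
```

drive_tool --steps '[[[0,0,0],0],[[0,0,0],0],[[0,0,0],0]]' --jaw 0.72

```text
time: 20.47
tool_pos: [0.4826, 0.193, 0.0609]
tcp_rot: [0.178, 3.136, 0.0]
wrist_force: [-0.6, -0.0, -0.2]
width: 0.719
```

drive_tool --steps '[[[0,0,0],0],[[0,0,0],0],[[0,0,0],0],[[0,0,0],0],[[0,0,0],0]]' --jaw 1

```text
time: 20.88
tool_pos: [0.4824, 0.193, 0.0608]
tcp_rot: [-0.178, -3.136, 0.0]
wrist_force: [0.2, -1.1, -0.2]
width: 1.002
```

```bash
python3 snap.py w17; python3 snap.py s17 scene 290 170 110 110 7
```

```text
vel 0.0008
t 20.88 pos [482.4 193.   60.8] yaw -6.5 w 1.002 F [ 0.2 -1.1 -0.2] tilt [-0.0001 -0.    ]
shift [0. 0. 0.] twist -0.1
shift if twisted first [0. 0. 0.]
vel 0.0026
t 20.93 pos [482.4 193.   60.8] yaw -6.5 w 1.001 F [ 0.5 -0.2 -0.4] tilt [-0.0001 -0.    ]
shift [0. 0. 0.] twist -0.1
shift if twisted first [0. 0. 0.]
```

View pics/w17.png

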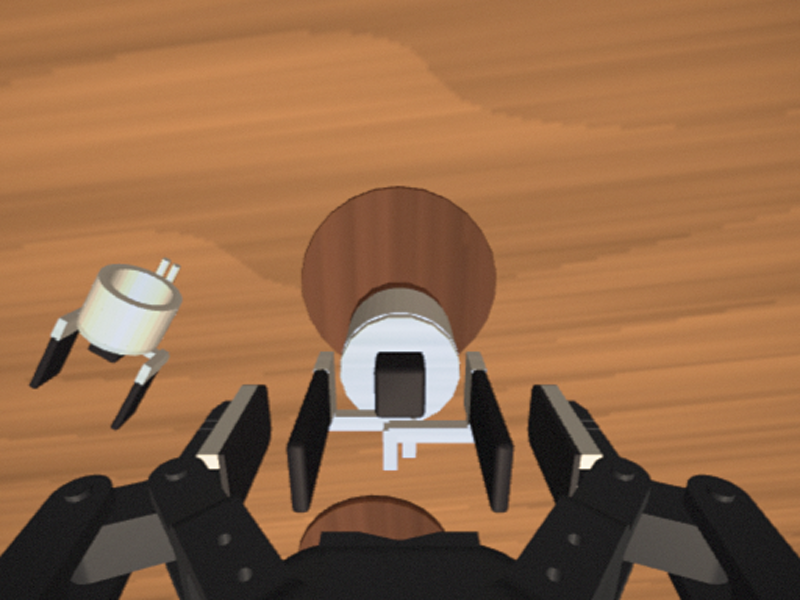

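View pics/s17.png

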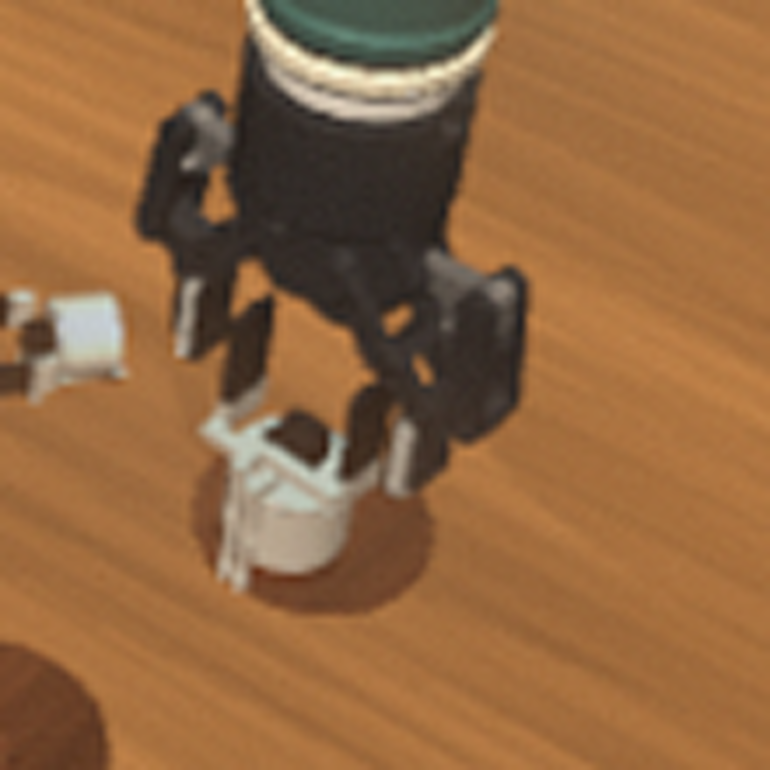

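Pliers stand exactly as at the start. Retreat upward.

drive_tool --steps '[[[0,0,-5],0],[[0,0,-12],0],[[0,0,-20],0],[[0,0,-30],0],[[0,0,-30],0],[[0,0,-30],0],[[0,0,-10],0],[[0,0,0],0]]'

```text
time: 21.65
tool_pos: [0.4852, 0.194, 0.203]
tcp_rot: [0.178, 3.128, 0.005]
wrist_force: [0.4, 0.7, 0.8]
width: 1.001
```

drive_tool --steps '[[[0,15,0],0],[[0,25,0],0],[[0,25,0],0],[[0,15,0],0],[[0,0,0],0],[[0,0,0],0],[[0,0,0],0]]'

```text
time: 22.23
tool_pos: [0.4908, 0.2716, 0.1968]
tcp_rot: [-0.177, -3.135, 0.003]
wrist_force: [-0.2, -1.0, 0.5]
width: 1.003
```

```bash
python3 snap.py s18 scene 180 140 220 170 3; python3 snap.py t18 top 120 90 300 200 2; python3 -c "
import cv2,numpy as np
from h import *
for n in ('s','t'):
  pass
a=cv2.imread('pics/top0r.png').astype(int);b=cv2.imread('pics/t18r.png').astype(int)
s0=cv2.imread('pics/scene0r.png');s1=cv2.imread('pics/s18r.png')
o=np.hstack([s0[160:310,190:370],s1[160:310,190:370]]);crop(o,0,0,360,150,2,'pics/cmp.png')
s=bot.read_state();print(s['time'],s['wrist_force'])"
```

```text
vel 0.0126
t 22.23 pos [490.8 271.6 196.8] yaw -6.48 w 1.003 F [-0.2 -1.   0.5] tilt [-0.0018 -0.0016]
shift [0. 0. 0.] twist -0.08
shift if twisted first [0. 0. 0.]
vel 0.0083
t 22.28 pos [490.9 271.5 197.1] yaw -6.52 w 1.0 F [-0.2  0.3 -0.7] tilt [-0.0014 -0.0013]
shift [0. 0. 0.] twist -0.12
shift if twisted first [0. 0. 0.]
22.3333 [-0.05106707 -0.28200279  0.47932803]
```

View pics/cmp.png

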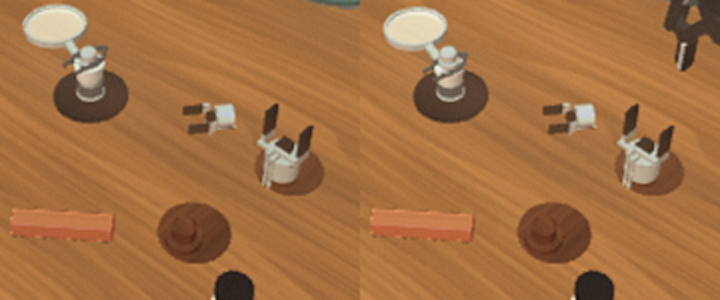

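View pics/t18.png

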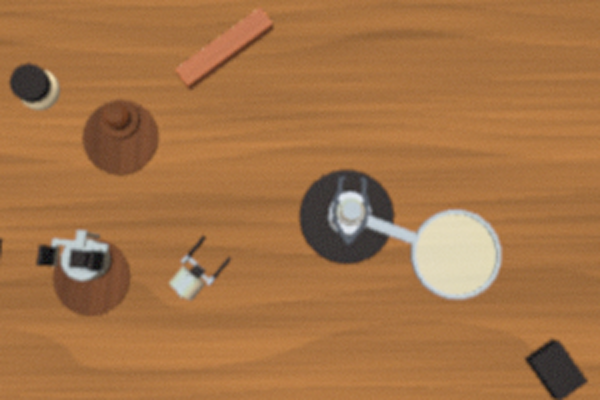

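All matches the start layout; the ring sits visibly lower, in the groove. Handing in.

```bash
python3 -c "
from workcell import bot
print(bot.finish_job())"
```

```text
the job is handed in; nothing more can be done
None
```

I handed the job in at about 22 s of the 54 s allowed. The last pictures show the ring in the groove holding the hub down and the pliers back on their stand. `finish_job()` gave no verdict.

**Locking the ring:** I picked up the larger pliers and lowered the sleeve over the pilot. I squeezed the handles to their stop to spread the ring above the land. Then I pushed the ring and hub down to the hub's stop and let the ring contract into the groove. The largest push I read at the wrist was about 11 N net, well under the 30 N limit.

**Returning the pliers:** I set them back on the stand nearest the robot, opened the gripper and backed off.

**Last checks:**
- **Ring:** in the wrist picture its cheeks sit under the land, and it is relaxed and centred.
- **Hub:** the lens stayed in its lowered position after I lifted the pliers away.
- **Pliers:** they look upright and sit where they did in the starting picture.
- **Carton, small box and jar:** the carton and jar sit where they did in the starting scene picture. The small box shows no visible shift in the top view.
- **Robot:** the gripper is clear of everything, and the wrist force reads about zero.

No check failed. I judged the ring angle and hub depth from pictures, wrist force and tool height, because neither can be read directly.

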